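# Fetch the air stone from behind the reagent bottles

### The job

The air stone on the white station board is hemmed in by three reagent bottles: first move all three bottles to the grey side tray and stand them there upright, leaving the stone where it is, then lay the stone lengthwise between the rods on the middle of the yellow draining rack. Only then put the bottles back, each standing centred on the disc of its own cap colour. Never let a bottle fall over.

Things in the scene. Friction and masses are not known exactly. Their poses are not given: they have to be found in the camera images.
- bottle_blue_mid (a point): Small white plastic reagent dropper bottle with a blue cap and blue band, standing upright. 85 mm tall: a round body 29 mm in diameter for the lowest 58 mm, above it the 17 mm wide cap. About 35 g. The point is on its axis, half-way up (42 mm above its foot); its z axis points up.
- bottle_red_mid (a point): Small white plastic reagent dropper bottle with a red cap and red band, standing upright. 85 mm tall: a round body 29 mm in diameter for the lowest 58 mm, above it the 17 mm wide cap. About 35 g. The point is on its axis, half-way up (42 mm above its foot); its z axis points up.
- bottle_green_mid (a point): Small white plastic reagent dropper bottle with a green cap and green band, standing upright. 85 mm tall: a round body 29 mm in diameter for the lowest 58 mm, above it the 17 mm wide cap. About 35 g. The point is on its axis, half-way up (42 mm above its foot); its z axis points up.
- spot_blue_top (a point): Flat blue disc, 38 mm across, 3 mm high, on the white board (top 8 mm above bench): place of the blue bottle, which starts on it. Point: centre of its upper face, 11 mm above the bench; z up, x towards the board's back rail (30 mm high, 83 mm behind the stone's middle). Discs lie left and right of the stone (40 mm) and at its near end (44 mm); which colour is where changes.
- spot_red_top (a point): Flat red disc, 38 mm across, 3 mm high, on the white board (top 8 mm above bench): place of the red bottle, which starts on it. Point: centre of its upper face, 11 mm above the bench; z up, x towards the board's back rail (30 mm high, 83 mm behind the stone's middle). Discs lie left and right of the stone (40 mm) and at its near end (44 mm); which colour is where changes.
- spot_green_top (a point): Flat green disc, 38 mm across, 3 mm high, on the white board (top 8 mm above bench): place of the green bottle, which starts on it. Point: centre of its upper face, 11 mm above the bench; z up, x towards the board's back rail (30 mm high, 83 mm behind the stone's middle). Discs lie left and right of the stone (40 mm) and at its near end (44 mm); which colour is where changes.
- stone_mid (a point): Blue air stone lying on its side: cylinder 25 mm in diameter, 44 mm long, thin white nozzle (14 mm) at one end; 35 g. Starts on the board between the bottles, axis 20 mm above the bench, between two 4 mm high ribs, nozzle to the back rail. Point: middle of the blue cylinder, on its axis; y axis along it, away from the nozzle.
- rack_mid (a point): Draining rack: yellow base, 110 x 70 x 10 mm, with two parallel steel rods 6 mm thick, 84 mm long, 20 mm apart, tops 21 mm above the bench. A stone laid lengthwise on the rods settles between them. Point: where the middle of the stone's axis comes to lie, over the rods' middle, 30 mm above the bench; x along the rods, z up.
- side_tray: Empty grey open tray, 200 mm long (its x) and 130 mm wide (its y), 14 mm high, walls and floor 4 mm thick: the side area. Fixed. The origin is the centre of its underside, on the bench; z up.
There are look-alikes about, which are no part of the job. What is shaped like the part that bears stone_mid but orange is not meant.

How it is judged (in metres and radians):
On the way, in this order (a step that is already met when the one before it is completed fails the run):
1. all three bottles stand released in the side tray, the air stone still where it was (within 30 mm) (x of bottle_blue_mid in the frame of side_tray between -0.088 and 0.088 m and y of bottle_blue_mid in the frame of side_tray between -0.053 and 0.053 m and z of bottle_blue_mid in the frame of side_tray between 0.0405 and 0.0525 m and angle between each of bottle_blue_mid, bottle_red_mid, bottle_green_mid's own z axis and vertical below 0.12 rad and x of bottle_red_mid in the frame of side_tray between -0.088 and 0.088 m and y of bottle_red_mid in the frame of side_tray between -0.053 and 0.053 m and z of bottle_red_mid in the frame of side_tray between 0.0405 and 0.0525 m and x of bottle_green_mid in the frame of side_tray between -0.088 and 0.088 m and y of bottle_green_mid in the frame of side_tray between -0.053 and 0.053 m and z of bottle_green_mid in the frame of side_tray between 0.0405 and 0.0525 m and contact force between the fingers and stone below 0.2 N and contact force between the fingers and bottle_blue below 0.2 N and contact force between the fingers and bottle_red below 0.2 N and contact force between the fingers and bottle_green below 0.2 N and distance of stone_mid from where it was at the start of the episode below 0.03 m), for 0.2 s.
2. the air stone lies released on the draining rack while the three bottles still stand in the side tray (x of stone_mid in the frame of rack_mid between -0.015 and 0.015 m and y of stone_mid in the frame of rack_mid between -0.006 and 0.006 m and z of stone_mid in the frame of rack_mid between -0.004 and 0.004 m and angle between the y axis of stone_mid and the x axis of rack_mid, either way round below 0.2 rad and contact force between the fingers and stone below 0.2 N and contact force between the fingers and bottle_blue below 0.2 N and contact force between the fingers and bottle_red below 0.2 N and contact force between the fingers and bottle_green below 0.2 N and x of bottle_blue_mid in the frame of side_tray between -0.088 and 0.088 m and y of bottle_blue_mid in the frame of side_tray between -0.053 and 0.053 m and z of bottle_blue_mid in the frame of side_tray between 0.0405 and 0.0525 m and angle between each of bottle_blue_mid, bottle_red_mid, bottle_green_mid's own z axis and vertical below 0.12 rad and x of bottle_red_mid in the frame of side_tray between -0.088 and 0.088 m and y of bottle_red_mid in the frame of side_tray between -0.053 and 0.053 m and z of bottle_red_mid in the frame of side_tray between 0.0405 and 0.0525 m and x of bottle_green_mid in the frame of side_tray between -0.088 and 0.088 m and y of bottle_green_mid in the frame of side_tray between -0.053 and 0.053 m and z of bottle_green_mid in the frame of side_tray between 0.0405 and 0.0525 m), for 0.2 s.
At the end, for the whole second after the job is handed in: The air stone lies on the rods of the draining rack, within 15 mm of their middle and 0.2 rad of their direction; each bottle stands upright (within 0.12 rad) on the disc of its own colour, within 12 mm of its centre; all released and at rest (x of stone_mid in the frame of rack_mid between -0.015 and 0.015 m and y of stone_mid in the frame of rack_mid between -0.006 and 0.006 m and z of stone_mid in the frame of rack_mid between -0.004 and 0.004 m and angle between the y axis of stone_mid and the x axis of rack_mid, either way round below 0.2 rad and horizontal distance between bottle_blue_mid and spot_blue_top below 0.012 m and angle between each of bottle_blue_mid, bottle_red_mid, bottle_green_mid's own z axis and vertical below 0.12 rad and z of bottle_blue_mid in the frame of spot_blue_top between 0.0365 and 0.0485 m and horizontal distance between bottle_red_mid and spot_red_top below 0.012 m and z of bottle_red_mid in the frame of spot_red_top between 0.0365 and 0.0485 m and horizontal distance between bottle_green_mid and spot_green_top below 0.012 m and z of bottle_green_mid in the frame of spot_green_top between 0.0365 and 0.0485 m and linear speed of each of stone, bottle_blue, bottle_red, bottle_green below 0.02 m/s); the robot touches nothing.
It fails at once if a bottle is knocked over (angle between any of bottle_blue_mid, bottle_red_mid, bottle_green_mid's own z axis and vertical above 0.7 rad).
It also fails if it takes over 131 s, if anything falls off the work surface, if the arm or the gripper's body presses on something with over 40 N, if the wrist force passes 120 N, or if a joint passes its speed limit or range.

### The arm

A 6-joint arm with a two-finger parallel gripper is mounted at the origin on a cart in front of the work surface, level with it; the furniture and walls round the work are solid. World frame = base frame: x ahead of the robot, y to its left, z up, the work surface at z = 0. Lengths are in m, angles in degrees, forces in N, time in s.
With the tool pointing down it reaches from about 0.4 to 0.825 m from the base axis. Payload 7 kg.
Tool frame: the origin (TCP) lies on the centre line of the jaws, within the pads' length; the fingertips stand 8 mm ahead of it and the grasp point (between the pads) lies 11 mm behind it; z points along the fingers, y is the line along which they close (so a half turn about z gives the same grasp; the last joint's range is limited). The gripper opens to 88 mm and grips with 3 to 60 N. Pads are 19 mm wide; open, the fingers measure 130 mm over their backs; the gripper's body (78 mm by 193 mm) begins 47 mm behind the grasp point.
Start: joints at [-53.852, 20.546, 0.682, 0, -70.136, -16.507], TCP at [0.227, -0.636, 0.235] pointing down, gripper open.
Joint ranges: [-176.03, 176.03], [-82.01, 121.73], [-58.28, 71.71], [-173.87, 95.51], [-174.79, -0.11], [-173.66, 173.66]. Speed limits (degrees/s): [136.94, 136.94, 172.46, 180, 180, 180].

### API

Orientations are given as [roll, pitch, yaw] about the fixed x, y, z axes, in that order (R = Rz(yaw) Ry(pitch) Rx(roll)).
In Python, from plant import telemetry, viewer, close_job, models gives the robot as it stands.
- The arm moves only by the shell command python3 -m handwheel 'ROWS' [FORCE]. ROWS is JSON, a list of rows, each an object with "grip": the closure, from -1 (fully open) to 1 (shut); "travel": the shift along the tool's x, y, z as a fraction of full scale, a list of three; "spin": the turn about the tool's z as a fraction of full scale. A call has 1 to 8 rows; each row shifts and turns the commanded pose from where the row before left it, along the tool's axes as they then stand; what a row does not reach is not made up. Full scale, the value 1, is 0.025 m for a shift and 5 degrees for a turn. A row lasts 1/8 s, in which the tool goes at most 62.5 mm and 10.7 degrees, less where a joint would pass 70% of its speed; a pose out of reach is approached as far as the arm can. A call with a number of a shift or a turn outside -1 to 1 is refused whole. A call with a gripper value outside its range is refused whole. The fingers move at their own pace and stop on an object; FORCE is the grip in N (left out, the last holds). Time passes only in rows, so rows that do not move let the fingers close. It gives the time, the measured TCP pose, the force, the opening and the grip force at its end, in the units of the state.
- telemetry.get_state(): the state, without advancing time (a new reading comes with each control period).
- viewer.capture(name): name is "scene" or "top" or "wrist"; returns the picture (420x560x3 uint8, red, green, blue); there is no depth.
- viewer.calibration(name): a dict with "fx", "fy", "cx", "cy" (pixels), "k1" (the pictures are not rectified: a ray, as slopes to the right and down, at radius r is drawn at 1 + k1 r^2 times it, then the intrinsics apply), "T" (4x4, takes a point from camera to world coordinates); the wrist camera has in their place "T_tool_cam" (4x4, takes a point from camera to tool coordinates, whose origin is the TCP and whose axes are the flange's). Camera axes: x right, y down, z forward; pixel columns grow to the right and rows downward; lengths in m; the calibration is good to about 2 mm. A picture is of the moment at which its call begins: read the wrist's pose just before it. calibration takes no time and is no camera call.
- close_job(): hands the job in; it is judged then, once.
Trained networks look in the newest picture that a camera, given by its name, has taken for a name from the list of things; names that differ only in an ending like _2 or _b are one class to them, and where a whole thing is asked for, a point or a joint stands for the part that bears it (a point fixed in the world has none). Each returns a list of dicts, best first, with "p" (0 to 1); they miss things now and then, are a little off and sometimes report something else, mostly with a low value. They report only what shows in the picture. A call takes as long as a camera call. They do not tell look-alikes from the thing itself.
- models.find_in(camera, thing): "position" ([column, row] in pixels, amid what is visible of it).
The state is a dict: "time_s": time; "joints": joint angles; "qd": joint speeds; "joint_torque": joint torques, N m; "tcp_pos": TCP position; "eef_rot": TCP orientation; "contact_force": force on the tool from outside, world axes, zero at the start; "moment": the same for the moment, N m; "gripper_width": finger opening in m; "gripper_force": force on a finger pad.
Only numpy, scipy, OpenCV 4.12 (cv2) and the standard library are available. Lean on these libraries where they do the work, as an engineer would, in place of code of your own. Each camera call takes 0.05 s, during which the arm holds its last target. There are 200 camera calls.

## Working session

There is one attempt and no reset: what is moved stays moved. The work goes in short steps, Python scripts to look and compute and a shell command to move; the robot and the scene stay as the last step left them, time stands still between calls to the robot, and variables do not carry over. Pictures are saved under pics/ and viewed, at most 16 in all, crops included, and the job is handed in when it is done.

```bash
ls; mkdir -p pics; cat > h.py <<'E'
import numpy as np,cv2,os
from plant import telemetry,viewer,models
from scipy.spatial.transform import Rotation as R
def tool():
    s=telemetry.get_state();T=np.eye(4);T[:3,3]=s['tcp_pos'];T[:3,:3]=R.from_euler('xyz',s['eef_rot'],degrees=True).as_matrix();return T
def cam(n):
    c=viewer.calibration(n);T=c['T'] if 'T' in c else tool()@np.array(c['T_tool_cam']);return c,np.array(T)
def ray(n,px,z,ct=None):
    c,T=ct or cam(n);d=np.array([(px[0]-c['cx'])/c['fx'],(px[1]-c['cy'])/c['fy']]);u=d.copy()
    for _ in range(20):u=d/(1+c['k1']*(u@u))
    v=T[:3,:3]@np.array([u[0],u[1],1]);o=T[:3,3];return o+v*(z-o[2])/v[2]
def proj(n,p,ct=None):
    c,T=ct or cam(n);q=np.linalg.inv(T)@np.append(p,1);u=q[:2]/q[2];u=u*(1+c['k1']*(u@u));return u*[c['fx'],c['fy']]+[c['cx'],c['cy']]
def save(n,f):
    im=viewer.capture(n);cv2.imwrite('pics/'+f,im[:,:,::-1]);return im
E
python3 - <<'E'
from h import *
print(telemetry.get_state())
a=save('top','top1.png');b=save('scene','scene1.png')
Z=dict(bottle_blue_mid=.053,bottle_red_mid=.053,bottle_green_mid=.053,spot_blue_top=.011,spot_red_top=.011,spot_green_top=.011,stone_mid=.02,rack_mid=.02,side_tray=.01)
for n in('top','scene'):
  for t,z in Z.items():
    for d in models.find_in(n,t):print(n,t,round(d['p'],2),np.round(d['position']),ray(n,d['position'],z).round(3))
E
```

```text
pics
{'time_s': 0.0, 'joints': array([-5.38529275e+01,  2.05921195e+01,  6.33956595e-01, -1.91964660e-02,
       -7.01373479e+01, -1.65082613e+01]), 'qd': array([ 0.1472402 , -0.03309538, -0.07122514, -0.06356761,  0.01555882,
        0.00432503]), 'joint_torque': array([ 1.08488846e-04, -5.82706475e+01,  2.93060589e+01,  6.99741259e+00,
        6.76023628e-03, -2.32443081e-04]), 'tcp_pos': array([ 0.22668228, -0.63528735,  0.23361926]), 'eef_rot': array([ 1.79903298e+02, -9.84022935e-03, -1.60367718e+02]), 'contact_force': array([-0.28927048, -0.50334961,  0.57543982]), 'moment': array([0.05711418, 0.03074556, 0.01501716]), 'gripper_force': 0.0, 'gripper_width': 0.08783479491329325}
top bottle_blue_mid 0.67 [297. 196.] [ 0.567 -0.101  0.053]
top bottle_red_mid 0.63 [267. 216.] [ 0.529 -0.045  0.053]
top bottle_green_mid 0.54 [254. 189.] [ 0.58  -0.019  0.053]
top bottle_green_mid 0.39 [268. 224.] [ 0.513 -0.046  0.053]
top bottle_green_mid 0.18 [298. 200.] [ 0.561 -0.104  0.053]
top spot_blue_top 0.68 [297. 198.] [ 0.573 -0.103  0.011]
top spot_blue_top 0.51 [290. 208.] [ 0.552 -0.0
[... 260 characters left out ...]
[ 0.583 -0.064  0.02 ]
top stone_mid 0.53 [293. 280.] [ 0.41  -0.098  0.02 ]
top rack_mid 0.86 [158. 221.] [0.517 0.169 0.02 ]
top side_tray 0.64 [400. 220.] [ 0.534 -0.31   0.01 ]
scene bottle_blue_mid 0.64 [321. 221.] [ 0.541 -0.117  0.053]
scene bottle_red_mid 0.75 [297. 213.] [ 0.534 -0.056  0.053]
scene bottle_green_mid 0.45 [299. 193.] [ 0.613 -0.002  0.053]
scene spot_green_top 0.64 [290. 228.] [ 0.528 -0.042  0.011]
scene stone_mid 0.74 [304. 222.] [ 0.558 -0.061  0.02 ]
scene stone_mid 0.61 [275. 258.] [ 0.409 -0.097  0.02 ]
scene stone_mid 0.54 [227. 238.] [0.399 0.028 0.02 ]
scene rack_mid 0.72 [225. 203.] [0.506 0.145 0.02 ]
scene side_tray 0.65 [400. 282.] [ 0.513 -0.319  0.01 ]
```

```bash
python3 -c "
import cv2,numpy as np
a=cv2.imread('pics/top1.png');b=cv2.imread('pics/scene1.png')
print(a.shape)"
```

```text
(420, 560, 3)
```

View pics/top1.png

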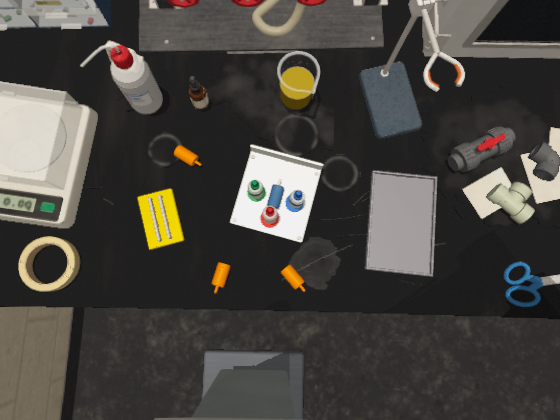

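View pics/scene1.png

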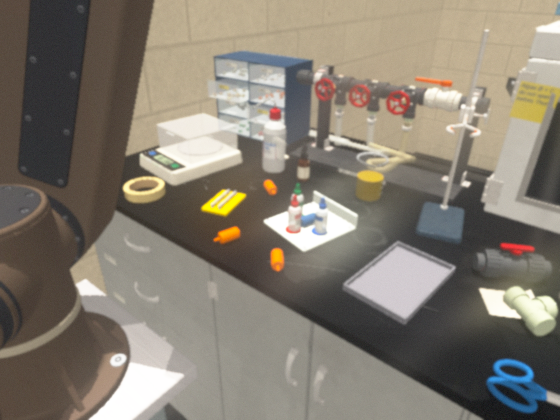

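The top view shows four stone-shaped things: orange ones at (187,155), (222,274) and (293,280), and a blue one at (275,195). The blue one, between the bottles on the white board, is the one meant. The grey tray is at (400,220) and the yellow rack at (158,221). Next I'll move above the board for a close wrist view, which will also be the confirming crop.

```bash
python3 -m handwheel '[{"grip":-1,"travel":[0,0,-0.5],"spin":1},{"grip":-1,"travel":[0,0,-0.5],"spin":1},{"grip":-1,"travel":[0,0,-0.5],"spin":1},{"grip":-1,"travel":[0,0,-0.5],"spin":1},{"grip":-1,"travel":[0,0,-0.5],"spin":1},{"grip":-1,"travel":[0,0,-0.5],"spin":1},{"grip":-1,"travel":[-0.3,0.9,0],"spin":0.2},{"grip":-1,"travel":[-0.3,0.9,0],"spin":0}]' 30
python3 -m handwheel '[{"grip":-1,"travel":[-0.3,0.9,0],"spin":0},{"grip":-1,"travel":[-0.3,0.9,0],"spin":0},{"grip":-1,"travel":[-0.3,0.9,0],"spin":0},{"grip":-1,"travel":[-0.3,0.9,0],"spin":0},{"grip":-1,"travel":[-0.3,0.9,0],"spin":0},{"grip":-1,"travel":[-0.3,0.9,0],"spin":0},{"grip":-1,"travel":[-0.3,0.9,0],"spin":0},{"grip":-1,"travel":[-0.3,0.9,0],"spin":0}]'
python3 - <<'E'
from h import *
im=save('wrist','w1.png')
print(telemetry.get_state()['joints'],np.array(viewer.calibration('wrist')['T_tool_cam']).round(3),tool().round(3))
for x,y,z in((.56,-.06,.02),(.53,-.31,.01)):print(proj('wrist',(x,y,z)))
E
```

```text
time_s: 2.0
tcp_pos: [0.2503, -0.5937, 0.3094]
eef_rot: [180.0, -0.0, 168.6]
contact_force: [0.8, 0.6, -0.3]
gripper_width: 0.0878
gripper_force: 0.0
time_s: 3.0
tcp_pos: [0.3449, -0.4281, 0.3096]
eef_rot: [-180.0, 0.0, 168.7]
contact_force: [-0.1, 0.4, -0.1]
gripper_width: 0.0879
gripper_force: 0.0
[-3.05559750e+01  6.26762294e+00 -8.32502824e+00 -4.72632801e-02
 -7.53626879e+01 -7.06995445e+01] [[ 0.    -0.967 -0.255  0.068]
 [ 1.     0.    -0.001 -0.   ]
 [ 0.001 -0.255  0.967 -0.151]
 [ 0.     0.     0.     1.   ]] [[-0.981  0.195  0.001  0.346]
 [ 0.195  0.981  0.    -0.427]
 [-0.001  0.    -1.     0.31 ]
 [ 0.     0.     0.     1.   ]]
[562.86335036 272.63718869]
[390.80230743 284.40573257]
```

```bash
python3 -m handwheel '[{"grip":-1,"travel":[-0.25,0.98,0],"spin":0},{"grip":-1,"travel":[-0.25,0.98,0],"spin":0},{"grip":-1,"travel":[-0.25,0.98,0],"spin":0},{"grip":-1,"travel":[-0.25,0.98,0],"spin":0},{"grip":-1,"travel":[-0.25,0.98,0],"spin":0},{"grip":-1,"travel":[-0.25,0.98,0],"spin":0},{"grip":-1,"travel":[-0.25,0.98,0],"spin":0},{"grip":-1,"travel":[-0.25,0.98,0],"spin":0}]' >/dev/null
python3 -m handwheel '[{"grip":-1,"travel":[-0.25,0.98,0],"spin":0},{"grip":-1,"travel":[-0.25,0.98,0],"spin":0},{"grip":-1,"travel":[-0.25,0.98,0],"spin":0},{"grip":-1,"travel":[-0.25,0.98,0],"spin":0},{"grip":-1,"travel":[-0.25,0.98,0],"spin":0},{"grip":-1,"travel":[-0.25,0.98,0],"spin":0},{"grip":-1,"travel":[-0.25,0.98,0],"spin":0},{"grip":0,"travel":[0,0,0],"spin":0}]'
python3 - <<'E'
from h import *
im=save('wrist','w2.png')
ct=cam('wrist');np.save('w2T.npy',ct[1])
for t,z in dict(bottle_blue_mid=.053,bottle_red_mid=.053,bottle_green_mid=.053,stone_mid=.02,rack_mid=.02,side_tray=.01,spot_red_top=.011).items():
    for d in models.find_in('wrist',t):print(t,round(d['p'],2),np.round(d['position']),ray('wrist',d['position'],z).round(3))
E
```

```text
time_s: 5.05
tcp_pos: [0.5088, -0.0862, 0.3094]
eef_rot: [180.0, -0.0, 168.8]
contact_force: [1.1, -1.0, 0.0]
gripper_width: 0.0824
gripper_force: 0.0
bottle_blue_mid 0.8 [282. 227.] [ 0.563 -0.105  0.053]
bottle_red_mid 0.71 [319. 194.] [ 0.532 -0.053  0.053]
bottle_green_mid 0.59 [346. 227.] [ 0.579 -0.028  0.053]
stone_mid 0.92 [375.  78.] [0.412 0.04  0.02 ]
stone_mid 0.78 [443. 243.] [0.639 0.103 0.02 ]
stone_mid 0.71 [262. 107.] [ 0.418 -0.101  0.02 ]
stone_mid 0.65 [316. 225.] [ 0.58  -0.063  0.02 ]
rack_mid 0.56 [475. 147.] [0.518 0.156 0.02 ]
side_tray 0.95 [128. 199.] [ 0.497 -0.305  0.01 ]
spot_red_top 0.76 [316. 175.] [ 0.516 -0.05   0.011]
```

View pics/w2.png

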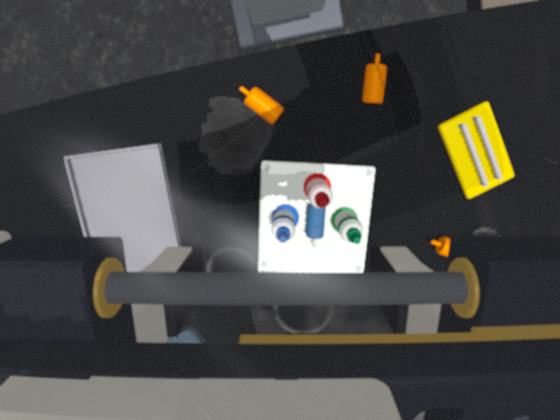

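View pics/w1.png

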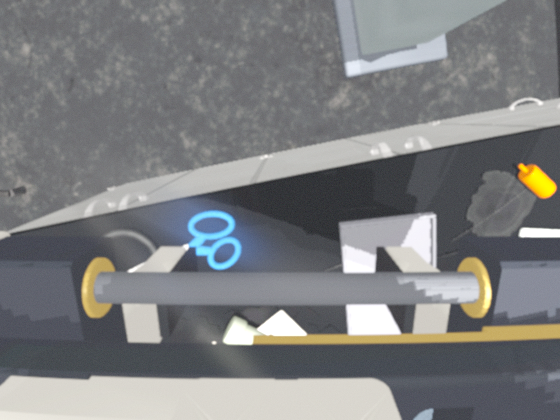

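The w2 wrist view shows the board with blue at (282,227), red at (319,194), green at (346,227), and the blue stone between them at (316,222), nozzle towards the rail. Next I'll refine the positions by segmentation and check them on an enlarged overlay.

```bash
cat > fit.py <<'E'
from h import *
from scipy.optimize import least_squares
def blob(im,lo,hi,box,minS=110,minV=60):
    x0,y0,x1,y1=box;h=cv2.cvtColor(im,cv2.COLOR_BGR2HSV)[y0:y1,x0:x1]
    H=h[...,0].astype(int);m=((H>=lo)&(H<=hi) if lo<hi else (H>=lo)|(H<=hi))&(h[...,1]>minS)&(h[...,2]>minV)
    n,l,s,c=cv2.connectedComponentsWithStats(m.astype(np.uint8))
    return [(s[i,4],(c[i]+[x0,y0]).round(1)) for i in np.argsort(-s[1:,4])[:4]+1 if s[i,4]>4]
w=cv2.imread('pics/w2.png');t=cv2.imread('pics/top1.png')
c=viewer.calibration('wrist');W=(c,np.load('w2T.npy'));TT=cam('top')
for nm,im,box in(('w',w,(255,155,380,275)),('t',t,(230,145,325,245))):
    for col,lo,hi in(('blue',95,130),('red',172,8),('green',40,85)):print(nm,col,blob(im,lo,hi,box))
# predicted overlay for assumed pose
s=np.array([.573,-.063]);a=np.radians(-11.2);X=np.array([np.cos(a),np.sin(a)]);Y=np.array([-X[1],X[0]])
def draw(im,n,ct,box,k,f,pts):
    x0,y0,x1,y1=box;o=cv2.resize(im[y0:y1,x0:x1],None,fx=k,fy=k,interpolation=cv2.INTER_CUBIC)
    for p in pts:
        q=(proj(n,p,ct)-[x0,y0])*k+k/2;cv2.circle(o,tuple(int(v) for v in q),2,(255,0,255),-1)
    return o
if __name__=='__main__':
    pts=[]
    for off in(-.04*Y,.04*Y,-.044*X):
        for z,r in((.011,.019),(.069,.0145),(.096,.0085)):
            for th in np.arange(0,6.28,.4):pts.append([*(s+off+r*np.array([np.cos(th),np.sin(th)])),z])
    for u in(-.022,.022):
        for v in(-.0125,0,.0125):pts.append([*(s+u*X+v*Y),.02])
    A=draw(w,'wrist',W,(250,150,385,280),4,0,pts);B=draw(t,'top',TT,(230,145,325,245),5,0,pts)
    h=max(A.shape[0],B.shape[0]);A=cv2.copyMakeBorder(A,0,h-A.shape[0],0,0,0);B=cv2.copyMakeBorder(B,0,h-B.shape[0],0,0,0)
    o=cv2.hconcat([A,B]);cv2.imwrite('pics/ov1.png',cv2.resize(o,None,fx=.78,fy=.78))
    print(o.shape,[proj('top',(*(s+u*X),.02),TT).round(1) for u in(-.022,.022)])
    # rods
    for nm,im,ct,box in(('wrist',w,W,(435,95,520,205)),('top',t,TT,(130,180,190,255))):
        x0,y0,x1,y1=box;h=cv2.cvtColor(im,cv2.COLOR_BGR2HSV)[y0:y1,x0:x1]
        yel=((h[...,0]>18)&(h[...,0]<38)&(h[...,1]>120)&(h[...,2]>60)).astype(np.uint8)
        cn=max(cv2.findContours(yel,0,2)[0],key=cv2.contourArea);r=cv2.minAreaRect(cn);bx=cv2.boxPoints(r)+[x0,y0]
        P=np.array([ray(nm,b,.008,ct)[:2] for b in bx]);e=[P[1]-P[0],P[2]-P[1]];e.sort(key=np.linalg.norm)
        print(nm,'rack base',P.mean(0).round(4),[np.linalg.norm(v).round(3) for v in e],np.degrees(np.arctan2(*e[1][::-1])).round(1))
    # tray in top: grey
    x0,y0,x1,y1=355,160,450,285;g=cv2.cvtColor(t,cv2.COLOR_BGR2GRAY)[y0:y1,x0:x1];m=(g>90).astype(np.uint8)
    cn=max(cv2.findContours(m,0,2)[0],key=cv2.contourArea);bx=cv2.boxPoints(cv2.minAreaRect(cn))+[x0,y0]
    P=np.array([ray('top',b,.014,TT)[:2] for b in bx]);e=[P[1]-P[0],P[2]-P[1]];print('tray',P.round(3).tolist(),P.mean(0).round(4),[np.linalg.norm(v).round(3) for v in e],[np.degrees(np.arctan2(*v[::-1])).round(1) for v in e])
E
python3 fit.py
```

```text
w blue [(np.int32(458), array([314.7, 221.8])), (np.int32(138), array([288.7, 211.3])), (np.int32(121), array([283. , 233.5]))]
w red [(np.int32(146), array([315.4, 179.7])), (np.int32(139), array([321.7, 199.3]))]
w green [(np.int32(136), array([353.8, 235.2])), (np.int32(66), array([339.2, 214.9]))]
t blue [(np.int32(230), array([275.3, 195.7])), (np.int32(77), array([291.4, 205.9])), (np.int32(61), array([297.5, 194.9])), (np.int32(5), array([297., 205.]))]
t red [(np.int32(87), array([268.6, 221.9])), (np.int32(63), array([269.6, 210.9]))]
t green [(np.int32(60), array([254.5, 184.5])), (np.int32(50), array([257.1, 196.2]))]
(520, 1015, 3) [array([274.5, 206.9]), array([279.3, 185.8])]
wrist rack base [0.5249 0.1667] [np.float64(0.075), np.float64(0.12)] 18.8
top rack base [0.5249 0.1676] [np.float64(0.074), np.float64(0.114)] -163.4
tray [[0.43, -0.237], [0.633, -0.254], [0.627, -0.391], [0.424, -0.369]] [ 0.5285 -0.3127] [np.float64(0.204), np.float64(0.137)] [np.float64(-4.7), np.float64(-92.8)]
```

View pics/ov1.png

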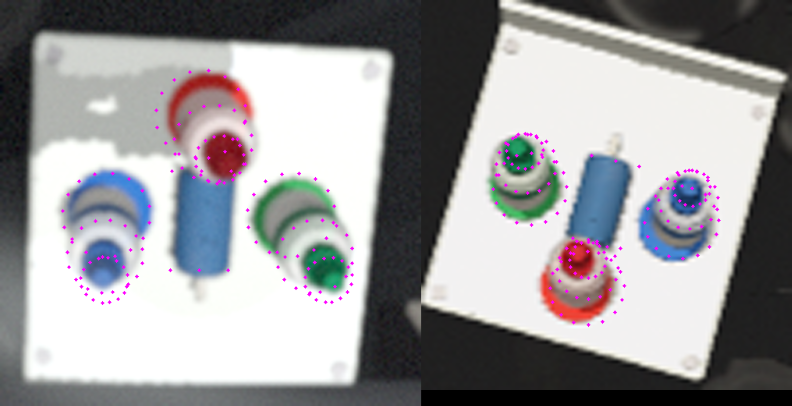

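The overlay confirms the targets: blue stone in the middle, blue bottle at right (-y), green at left (+y), red near. It also shows the board is yawed more than the -11° I assumed, so I'll fit the pose.

```bash
python3 - <<'E'
from fit import *
obs={'wrist':(W,{'b':(283,233.5),'r':(321.7,199.3),'g':(353,235)}),'top':(TT,{'b':(297.5,194.9),'r':(269.6,210.9),'g':(254.5,184.5),'s':(275.3,195.0)})}
def pts(p):
    a=p[2];X=np.array([np.cos(a),np.sin(a)]);Y=np.array([-X[1],X[0]]);s=p[:2]
    return dict(b=[*(s-.04*Y),.086],g=[*(s+.04*Y),.086],r=[*(s-.044*X),.086],s=[*(s+.00*X),.026])
for use in(['wrist'],['top'],['wrist','top']):
    f=lambda p:np.concatenate([proj(n,np.array(pts(p)[k]),obs[n][0])-v for n in use for k,v in obs[n][1].items()])
    r=least_squares(f,[.573,-.063,-.2]);print(use,r.x[:2].round(4),np.degrees(r.x[2]).round(1),r.fun.round(1))
    P=pts(r.x);print({k:np.round(v[:2],4) for k,v in P.items()})
# rods: bright low-sat line inside rack
for nm,im,ct,box in(('wrist',w,W,(435,95,520,205)),('top',t,TT,(138,185,185,250))):
    x0,y0,x1,y1=box;h=cv2.cvtColor(im,cv2.COLOR_BGR2HSV)[y0:y1,x0:x1]
    m=((h[...,1]<110)&(h[...,2]>110)).astype(np.uint8);n,l,s,c=cv2.connectedComponentsWithStats(m)
    for i in range(1,n):
        if s[i,4]>25:
            q=np.argwhere(l==i)[:,::-1]+[x0,y0];P=np.array([ray(nm,p,.02,ct)[:2] for p in q]);u=np.linalg.svd(P-P.mean(0),full_matrices=False)[2][0]
            e=(P-P.mean(0))@u;print(nm,'rod',s[i,4],P.mean(0).round(4),np.degrees(np.arctan2(*(u*np.sign(u[0]))[::-1])).round(1),np.ptp(e).round(3))
E
```

```text
w blue [(np.int32(458), array([314.7, 221.8])), (np.int32(138), array([288.7, 211.3])), (np.int32(121), array([283. , 233.5]))]
w red [(np.int32(146), array([315.4, 179.7])), (np.int32(139), array([321.7, 199.3]))]
w green [(np.int32(136), array([353.8, 235.2])), (np.int32(66), array([339.2, 214.9]))]
t blue [(np.int32(230), array([275.3, 195.7])), (np.int32(77), array([291.4, 205.9])), (np.int32(61), array([297.5, 194.9])), (np.int32(5), array([297., 205.]))]
t red [(np.int32(87), array([268.6, 221.9])), (np.int32(63), array([269.6, 210.9]))]
t green [(np.int32(60), array([254.5, 184.5])), (np.int32(50), array([257.1, 196.2]))]
['wrist'] [ 0.5716 -0.0624] -13.4 [ 0.4  0.5 -0.7 -1.8  0.4  1.5]
{'b': array([ 0.5624, -0.1013]), 'g': array([ 0.5809, -0.0235]), 'r': array([ 0.5288, -0.0522]), 's': array([ 0.5716, -0.0624])}
['top'] [ 0.5732 -0.06  ] -13.0 [-0.7 -0.6  0.2  0.8  0.4 -0.8  0.1  0.6]
{'b': array([ 0.5643, -0.099 ]), 'g': array([ 0.5822, -0.021 ]), 'r': array([ 0.5304, -0.0501]), 's': array([ 0.5732, -0.06  ])}
['wrist', 'top'] [ 0.5722 -0.0616] -13.2 [ 1.2  0.9 -0.1 -1.5  1.2  1.7  0.1  0.1  1.   1.4  1.2 -0.3  0.9  1.1]
{'b': array([ 0.5631, -0.1005]), 'g': array([ 0.5813, -0.0227]), 'r': array([ 0.5293, -0.0515]), 's': array([ 0.5722, -0.0616])}
wrist rod 425 [0.5205 0.1744] 16.8 0.091
wrist rod 418 [0.5266 0.1554] 16.7 0.091
top rod 149 [0.5277 0.1575] 16.7 0.087
top rod 141 [0.5208 0.1763] 16.7 0.089
```

```bash
cat > go.py <<'E'
import sys
from h import *
def go(x,y,z,yaw,frm=None):
    T=tool();s=telemetry.get_state();p=np.array(frm if frm is not None else T[:3,3]);y0=s['eef_rot'][2]
    Rn=R.from_euler('xyz',[180,0,yaw],degrees=True).as_matrix()
    print('units',(Rn.T@(np.array([x,y,z])-p)/.025).round(2),'spin',round(-((yaw-y0+180)%360-180)/5,2))
if __name__=='__main__':
    r=None
    for a in sys.argv[1:]:
        v=[float(q) for q in a.split(',')];go(*v,frm=r);r=v[:3]
E
python3 go.py .5293,-.0515,.15,166.7 .5293,-.0515,.05,166.7 .5293,-.0515,.175,166.7 .469,-.309,.175,166.7
```

```text
units [-0.47  1.62  6.39] spin 0.38
units [ 0. -0.  4.] spin 0.38
units [ 0.  0. -5.] spin 0.38
units [ -0.02 -10.58  -0.  ] spin 0.38
```

```bash
python3 -m handwheel '[{"grip":-0.4,"travel":[0,0,0],"spin":0.38},{"grip":-0.4,"travel":[-0.07,0.23,0.9],"spin":0},{"grip":-0.4,"travel":[-0.08,0.28,0.9],"spin":0},{"grip":-0.4,"travel":[-0.08,0.28,0.9],"spin":0},{"grip":-0.4,"travel":[-0.08,0.28,0.9],"spin":0},{"grip":-0.4,"travel":[-0.08,0.28,0.9],"spin":0},{"grip":-0.4,"travel":[-0.08,0.27,0.9],"spin":0},{"grip":-0.4,"travel":[0,0,0.9],"spin":0}]'
python3 -m handwheel '[{"grip":-0.4,"travel":[0,0,0],"spin":0},{"grip":-0.4,"travel":[0,0,0],"spin":0}]'
python3 - <<'E'
from h import *
save('wrist','w3.png'); save('top','t3.png')
a=cv2.imread('pics/w3.png')[100:320,120:460];b=cv2.imread('pics/t3.png')[140:250,200:340]
cv2.imwrite('pics/c3.png',cv2.hconcat([cv2.resize(a,(440,285)),cv2.resize(b,(360,285))]))
E
python3 go.py .5293,-.0515,.05,166.7
```

```text
time_s: 6.45
tcp_pos: [0.5296, -0.0509, 0.1513]
eef_rot: [180.0, 0.0, 166.7]
contact_force: [0.1, 0.0, 0.2]
gripper_width: 0.0611
gripper_force: 0.0
time_s: 6.7
tcp_pos: [0.5299, -0.0512, 0.1529]
eef_rot: [180.0, 0.1, 166.7]
contact_force: [0.5, -0.8, 0.8]
gripper_width: 0.0608
gripper_force: 0.0
units [ 0.02 -0.02  4.13] spin 0.0
```

View pics/c3.png

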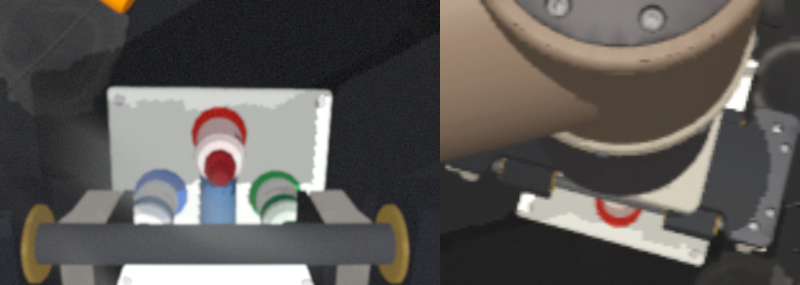

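The crop shows the red bottle centred between the jaws (jaw centre at column 217, bottle at 220) and the board square to the tool. I'll descend and grip.

```bash
python3 -m handwheel '[{"grip":-0.4,"travel":[0,0,0.9],"spin":0},{"grip":-0.4,"travel":[0,0,0.9],"spin":0},{"grip":-0.4,"travel":[0,0,0.9],"spin":0},{"grip":-0.4,"travel":[0,0,0.9],"spin":0},{"grip":-0.4,"travel":[0,0,0.52],"spin":0},{"grip":-0.4,"travel":[0,0,0],"spin":0},{"grip":0.2,"travel":[0,0,0],"spin":0},{"grip":0.3,"travel":[0,0,0],"spin":0}]' 12
python3 -m handwheel '[{"grip":0.6,"travel":[0,0,0],"spin":0},{"grip":0.6,"travel":[0,0,0],"spin":0},{"grip":0.6,"travel":[0,0,0],"spin":0},{"grip":0.6,"travel":[0,0,0],"spin":0}]'
```

```text
time_s: 7.8
tcp_pos: [0.53, -0.051, 0.05]
eef_rot: [180.0, 0.1, 166.7]
contact_force: [0.4, -0.2, -0.2]
gripper_width: 0.0467
gripper_force: 0.0
time_s: 8.3
tcp_pos: [0.5296, -0.0511, 0.0492]
eef_rot: [180.0, 0.0, 166.7]
contact_force: [-0.1, 0.6, 2.2]
gripper_width: 0.0283
gripper_force: 11.9
```

```bash
python3 -m handwheel '[{"grip":0.6,"travel":[0,0,-0.6],"spin":0},{"grip":0.6,"travel":[0,0,-0.9],"spin":0},{"grip":0.6,"travel":[0,0,-0.9],"spin":0},{"grip":0.6,"travel":[0,0,-0.9],"spin":0},{"grip":0.6,"travel":[0,0,-0.9],"spin":0},{"grip":0.6,"travel":[0,-0.4,-0.8],"spin":0},{"grip":0.6,"travel":[0,-0.7,0],"spin":0},{"grip":0.6,"travel":[0,-0.9,0],"spin":0}]'
python3 -m handwheel '[{"grip":0.6,"travel":[0,-0.9,0],"spin":0},{"grip":0.6,"travel":[0,-0.9,0],"spin":0},{"grip":0.6,"travel":[0,-0.9,0],"spin":0},{"grip":0.6,"travel":[0,-0.9,0],"spin":0},{"grip":0.6,"travel":[0,-0.9,0],"spin":0},{"grip":0.6,"travel":[0,-0.9,0],"spin":0},{"grip":0.6,"travel":[0,-0.9,0],"spin":0},{"grip":0.6,"travel":[0,-0.9,0],"spin":0}]'
python3 -m handwheel '[{"grip":0.6,"travel":[0,-0.9,0],"spin":0},{"grip":0.6,"travel":[0,-0.48,0],"spin":0},{"grip":0.6,"travel":[0,0,0],"spin":0}]'
python3 - <<'E'
from h import *
im=save('scene','s4.png');im=im[:,:,::-1]
cv2.imwrite('pics/c4.png',cv2.resize(im[140:330,250:480],None,fx=2.5,fy=2.5))
E
python3 go.py .469,-.309,.0435,166.7
```

```text
time_s: 9.3
tcp_pos: [0.5173, -0.1005, 0.1741]
eef_rot: [180.0, -0.0, 166.8]
contact_force: [0.2, -0.5, -1.1]
gripper_width: 0.0284
gripper_force: 11.9
time_s: 10.3
tcp_pos: [0.4754, -0.276, 0.1735]
eef_rot: [180.0, -0.1, 166.7]
contact_force: [0.3, -0.2, -0.1]
gripper_width: 0.0286
gripper_force: 11.9
time_s: 10.68
tcp_pos: [0.468, -0.3091, 0.1736]
eef_rot: [180.0, -0.0, 166.7]
contact_force: [0.5, 0.2, -1.0]
gripper_width: 0.0285
gripper_force: 11.9
units [-0.03 -0.01  5.21] spin -0.0
```

View pics/c4.png

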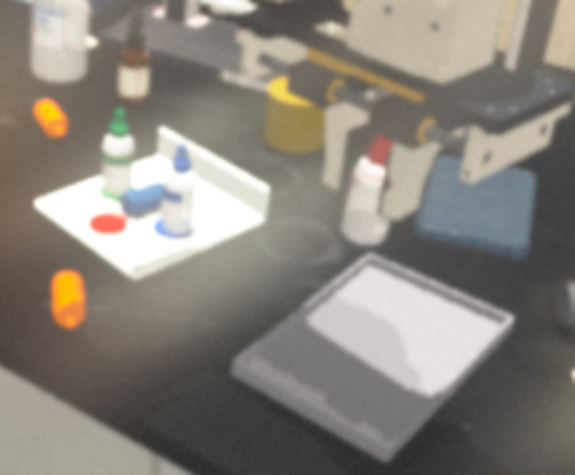

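The scene crop shows the red bottle held upright above the tray, the red disc free at (108,223), and blue, green and the stone untouched. Lowering.

```bash
python3 -m handwheel '[{"grip":0.6,"travel":[0,0,0.9],"spin":0},{"grip":0.6,"travel":[0,0,0.9],"spin":0},{"grip":0.6,"travel":[0,0,0.9],"spin":0},{"grip":0.6,"travel":[0,0,0.9],"spin":0},{"grip":0.6,"travel":[0,0,0.9],"spin":0},{"grip":0.6,"travel":[0,0,0.5],"spin":0},{"grip":0.6,"travel":[0,0,0.15],"spin":0},{"grip":0.6,"travel":[0,0,0],"spin":0}]'
python3 -m handwheel '[{"grip":0.25,"travel":[0,0,0],"spin":0},{"grip":0.1,"travel":[0,0,0],"spin":0},{"grip":-0.4,"travel":[0,0,0],"spin":0},{"grip":-0.4,"travel":[0,0,0],"spin":0},{"grip":-0.4,"travel":[0,0,-0.5],"spin":0},{"grip":-0.4,"travel":[0,0,-0.9],"spin":0},{"grip":-0.4,"travel":[0,0,-0.9],"spin":0},{"grip":-0.4,"travel":[0,0,-0.9],"spin":0}]'
python3 go.py .5633,-.100,.13,166.7
```

```text
time_s: 11.72
tcp_pos: [0.4691, -0.3085, 0.0457]
eef_rot: [-180.0, 0.0, 166.8]
contact_force: [-0.3, -0.5, 0.2]
gripper_width: 0.0285
gripper_force: 11.9
time_s: 12.72
tcp_pos: [0.4688, -0.3087, 0.127]
eef_rot: [-180.0, 0.0, 166.7]
contact_force: [1.1, -0.2, -2.1]
gripper_width: 0.0614
gripper_force: 0.0
units [-1.76  8.99 -0.12] spin 0.01
```

```bash
python3 -m handwheel '[{"grip":-0.4,"travel":[-0.18,0.9,-0.2],"spin":0},{"grip":-0.4,"travel":[-0.18,0.9,0],"spin":0},{"grip":-0.4,"travel":[-0.18,0.9,0],"spin":0},{"grip":-0.4,"travel":[-0.18,0.9,0],"spin":0},{"grip":-0.4,"travel":[-0.18,0.9,0],"spin":0},{"grip":-0.4,"travel":[-0.18,0.9,0],"spin":0},{"grip":-0.4,"travel":[-0.18,0.9,0],"spin":0},{"grip":-0.4,"travel":[-0.18,0.9,0],"spin":0}]'
python3 -m handwheel '[{"grip":-0.4,"travel":[-0.18,0.9,0],"spin":0},{"grip":-0.4,"travel":[-0.14,0.9,0],"spin":0},{"grip":-0.4,"travel":[0,0,0],"spin":0}]'
python3 - <<'E'
from h import *
im=save('wrist','w5.png')[:,:,::-1];s=save('scene','s5.png')[:,:,::-1]
cv2.imwrite('pics/c5.png',cv2.hconcat([cv2.resize(im[80:300,100:460],(440,269)),cv2.resize(s[160:320,260:475],(360,269))]))
E
python3 go.py .5633,-.100,.05,166.7
```

```text
time_s: 13.72
tcp_pos: [0.5455, -0.1409, 0.1313]
eef_rot: [180.0, 0.1, 166.7]
contact_force: [0.2, -0.0, 0.5]
gripper_width: 0.0611
gripper_force: 0.0
time_s: 14.1
tcp_pos: [0.5639, -0.0981, 0.1305]
eef_rot: [180.0, 0.0, 166.8]
contact_force: [0.0, -1.1, -0.5]
gripper_width: 0.0617
gripper_force: 0.0
units [-0.01 -0.03  3.21] spin 0.02
```

View pics/c5.png

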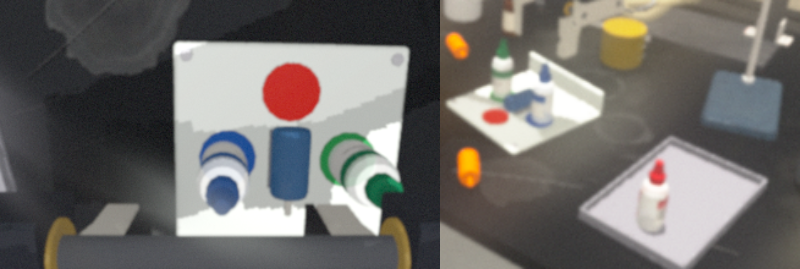

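The red bottle stands in the tray, and the blue bottle is centred between the jaws (columns 137 and 305, cap at 222). Picking up blue.

```bash
python3 -m handwheel '[{"grip":-0.4,"travel":[0,0,0.9],"spin":0},{"grip":-0.4,"travel":[0,0,0.9],"spin":0},{"grip":-0.4,"travel":[0,0,0.9],"spin":0},{"grip":-0.4,"travel":[0,0,0.5],"spin":0},{"grip":-0.4,"travel":[0,0,0],"spin":0},{"grip":0.2,"travel":[0,0,0],"spin":0},{"grip":0.3,"travel":[0,0,0],"spin":0},{"grip":0.6,"travel":[0,0,0],"spin":0}]'
python3 -m handwheel '[{"grip":0.6,"travel":[0,0,0],"spin":0},{"grip":0.6,"travel":[0,0,0],"spin":0},{"grip":0.6,"travel":[0,0,0],"spin":0},{"grip":0.6,"travel":[0,0,0],"spin":0}]'
```

```text
time_s: 15.2
tcp_pos: [0.5635, -0.0996, 0.0509]
eef_rot: [180.0, 0.1, 166.7]
contact_force: [-0.5, -0.0, -0.2]
gripper_width: 0.0371
gripper_force: 0.0
time_s: 15.7
tcp_pos: [0.5634, -0.0996, 0.0506]
eef_rot: [180.0, 0.0, 166.8]
contact_force: [-0.8, 0.9, 3.8]
gripper_width: 0.0282
gripper_force: 12.0
```

```bash
python3 -m handwheel '[{"grip":0.6,"travel":[0,0,-0.6],"spin":0},{"grip":0.6,"travel":[0,0,-0.9],"spin":0},{"grip":0.6,"travel":[0,0,-0.9],"spin":0},{"grip":0.6,"travel":[0,0,-0.9],"spin":0},{"grip":0.6,"travel":[0,0,-0.9],"spin":0},{"grip":0.6,"travel":[0,-0.4,-0.8],"spin":0},{"grip":0.6,"travel":[-0.1,-0.7,0],"spin":0},{"grip":0.6,"travel":[-0.1,-0.9,0],"spin":0}]' >/dev/null
python3 -m handwheel '[{"grip":0.6,"travel":[-0.1,-0.9,0],"spin":0},{"grip":0.6,"travel":[-0.1,-0.9,0],"spin":0},{"grip":0.6,"travel":[-0.1,-0.9,0],"spin":0},{"grip":0.6,"travel":[-0.1,-0.9,0],"spin":0},{"grip":0.6,"travel":[0,-0.9,0],"spin":0},{"grip":0.6,"travel":[0,-0.9,0],"spin":0},{"grip":0.6,"travel":[0,-0.7,0],"spin":0},{"grip":0.6,"travel":[0,-0.51,0],"spin":0}]'
python3 -m handwheel '[{"grip":0.6,"travel":[0,0,0.9],"spin":0},{"grip":0.6,"travel":[0,0,0.9],"spin":0},{"grip":0.6,"travel":[0,0,0.9],"spin":0},{"grip":0.6,"travel":[0,0,0.9],"spin":0},{"grip":0.6,"travel":[0,0,0.9],"spin":0},{"grip":0.6,"travel":[0,0,0.5],"spin":0},{"grip":0.6,"travel":[0,0,0.22],"spin":0},{"grip":0.6,"travel":[0,0,0],"spin":0}]'
python3 -m handwheel '[{"grip":0.25,"travel":[0,0,0],"spin":0},{"grip":0.1,"travel":[0,0,0],"spin":0},{"grip":-0.4,"travel":[0,0,0],"spin":0},{"grip":-0.4,"travel":[0,0,0],"spin":0},{"grip":-0.4,"travel":[0,0,-0.5],"spin":0},{"grip":-0.4,"travel":[0,0,-0.9],"spin":0},{"grip":-0.4,"travel":[0,0,-0.9],"spin":0},{"grip":-0.4,"travel":[0,0,-0.9],"spin":0}]'
python3 go.py .5816,-.0219,.13,166.7
```

```text
time_s: 17.7
tcp_pos: [0.5277, -0.3136, 0.1749]
eef_rot: [180.0, -0.0, 166.7]
contact_force: [0.1, 0.2, -0.6]
gripper_width: 0.0279
gripper_force: 12.0
time_s: 18.7
tcp_pos: [0.5285, -0.3127, 0.0449]
eef_rot: [-180.0, 0.0, 166.8]
contact_force: [0.7, 0.8, -0.5]
gripper_width: 0.028
gripper_force: 12.0
time_s: 19.7
tcp_pos: [0.5285, -0.3127, 0.1265]
eef_rot: [-180.0, 0.0, 166.7]
contact_force: [-0.0, 0.1, 0.3]
gripper_width: 0.0615
gripper_force: 0.0
units [ 0.61 11.81 -0.14] spin 0.01
```

```bash
python3 -m handwheel '[{"grip":-0.4,"travel":[0.05,0.9,-0.1],"spin":0},{"grip":-0.4,"travel":[0.05,0.9,0],"spin":0},{"grip":-0.4,"travel":[0.05,0.9,0],"spin":0},{"grip":-0.4,"travel":[0.05,0.9,0],"spin":0},{"grip":-0.4,"travel":[0.05,0.9,0],"spin":0},{"grip":-0.4,"travel":[0.05,0.9,0],"spin":0},{"grip":-0.4,"travel":[0.05,0.9,0],"spin":0},{"grip":-0.4,"travel":[0.05,0.9,0],"spin":0}]' >/dev/null
python3 -m handwheel '[{"grip":-0.4,"travel":[0.05,0.9,0],"spin":0},{"grip":-0.4,"travel":[0.05,0.9,0],"spin":0},{"grip":-0.4,"travel":[0.05,0.9,0],"spin":0},{"grip":-0.4,"travel":[0.05,0.9,0],"spin":0},{"grip":-0.4,"travel":[0,0.7,0],"spin":0},{"grip":-0.4,"travel":[0,0.3,0],"spin":0},{"grip":-0.4,"travel":[0,0,0],"spin":0}]'
python3 - <<'E'
from h import *
im=save('wrist','w6.png')[:,:,::-1];s=save('scene','s6.png')[:,:,::-1]
cv2.imwrite('pics/c6.png',cv2.hconcat([cv2.resize(im[80:300,100:460],(440,269)),cv2.resize(s[160:320,260:475],(360,269))]))
E
python3 go.py .5816,-.0219,.05,166.7
```

```text
time_s: 21.58
tcp_pos: [0.5815, -0.0218, 0.1274]
eef_rot: [-180.0, 0.0, 166.8]
contact_force: [-0.4, -0.1, 0.5]
gripper_width: 0.0613
gripper_force: 0.0
units [-0.01  0.03  3.09] spin 0.01
```

View pics/c6.png

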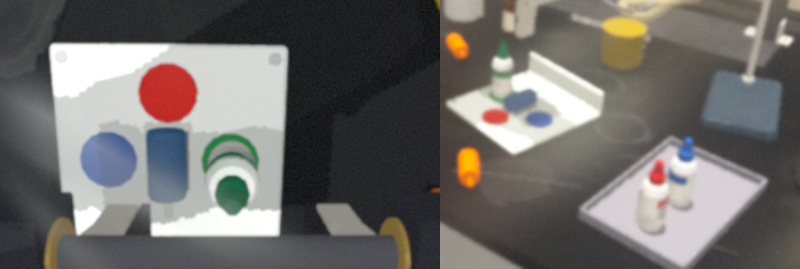

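Red and blue stand upright in the tray, the stone is undisturbed, and green is within the jaws. Picking up green.

```bash
python3 -m handwheel '[{"grip":-0.4,"travel":[0,0.05,0.9],"spin":0},{"grip":-0.4,"travel":[0,0,0.9],"spin":0},{"grip":-0.4,"travel":[0,0,0.9],"spin":0},{"grip":-0.4,"travel":[0,0,0.4],"spin":0},{"grip":-0.4,"travel":[0,0,0],"spin":0},{"grip":0.2,"travel":[0,0,0],"spin":0},{"grip":0.3,"travel":[0,0,0],"spin":0},{"grip":0.6,"travel":[0,0,0],"spin":0}]'
python3 -m handwheel '[{"grip":0.6,"travel":[0,0,0],"spin":0},{"grip":0.6,"travel":[0,0,0],"spin":0},{"grip":0.6,"travel":[0,0,0],"spin":0},{"grip":0.6,"travel":[0,0,0],"spin":0}]'
```

```text
time_s: 22.68
tcp_pos: [0.582, -0.0207, 0.0504]
eef_rot: [180.0, 0.0, 166.7]
contact_force: [0.1, -0.7, 0.6]
gripper_width: 0.0366
gripper_force: 0.0
time_s: 23.18
tcp_pos: [0.5819, -0.0208, 0.05]
eef_rot: [180.0, 0.0, 166.7]
contact_force: [0.7, 0.4, 2.4]
gripper_width: 0.0285
gripper_force: 12.0
```

```bash
python3 -m handwheel '[{"grip":0.6,"travel":[0,0,-0.6],"spin":0},{"grip":0.6,"travel":[0,0,-0.9],"spin":0},{"grip":0.6,"travel":[0,0,-0.9],"spin":0},{"grip":0.6,"travel":[0,0,-0.9],"spin":0},{"grip":0.6,"travel":[0,0,-0.9],"spin":0},{"grip":0.6,"travel":[0,-0.4,-0.8],"spin":0},{"grip":0.6,"travel":[-0.2,-0.7,0],"spin":0},{"grip":0.6,"travel":[-0.25,-0.9,0],"spin":0}]' >/dev/null
python3 -m handwheel '[{"grip":0.6,"travel":[-0.25,-0.9,0],"spin":0},{"grip":0.6,"travel":[-0.25,-0.9,0],"spin":0},{"grip":0.6,"travel":[-0.25,-0.9,0],"spin":0},{"grip":0.6,"travel":[-0.25,-0.9,0],"spin":0},{"grip":0.6,"travel":[-0.25,-0.9,0],"spin":0},{"grip":0.6,"travel":[-0.25,-0.9,0],"spin":0},{"grip":0.6,"travel":[-0.25,-0.9,0],"spin":0},{"grip":0.6,"travel":[-0.25,-0.9,0],"spin":0}]' >/dev/null
python3 -m handwheel '[{"grip":0.6,"travel":[-0.25,-0.9,0],"spin":0},{"grip":0.6,"travel":[-0.25,-0.8,0],"spin":0},{"grip":0.6,"travel":[0,-0.58,0],"spin":0},{"grip":0.6,"travel":[0,0,0],"spin":0}]'
python3 -m handwheel '[{"grip":0.6,"travel":[0,0,0.9],"spin":0},{"grip":0.6,"travel":[0,0,0.9],"spin":0},{"grip":0.6,"travel":[0,0,0.9],"spin":0},{"grip":0.6,"travel":[0,0,0.9],"spin":0},{"grip":0.6,"travel":[0,0,0.9],"spin":0},{"grip":0.6,"travel":[0,0,0.5],"spin":0},{"grip":0.6,"travel":[0,0,0.2],"spin":0},{"grip":0.6,"travel":[0,0,0],"spin":0}]'
python3 -m handwheel '[{"grip":0.25,"travel":[0,0,0],"spin":0},{"grip":0.1,"travel":[0,0,0],"spin":0},{"grip":-0.4,"travel":[0,0,0],"spin":0},{"grip":-0.4,"travel":[0,0,0],"spin":0},{"grip":-0.4,"travel":[0,0,-0.5],"spin":0},{"grip":-0.4,"travel":[0,0,-0.9],"spin":0},{"grip":-0.4,"travel":[0,0,-0.9],"spin":0},{"grip":-0.4,"travel":[0,0,-0.9],"spin":0}]'
python3 go.py .5722,-.0605,.13,166.7
```

```text
time_s: 25.68
tcp_pos: [0.5871, -0.3181, 0.1745]
eef_rot: [180.0, -0.0, 166.7]
contact_force: [-0.1, -0.5, -1.0]
gripper_width: 0.028
gripper_force: 12.0
time_s: 26.68
tcp_pos: [0.5879, -0.317, 0.0451]
eef_rot: [-180.0, 0.0, 166.8]
contact_force: [0.1, 0.3, -0.6]
gripper_width: 0.0281
gripper_force: 12.0
time_s: 27.68
tcp_pos: [0.5878, -0.3172, 0.1266]
eef_rot: [-180.0, 0.0, 166.7]
contact_force: [-0.1, -0.7, 0.3]
gripper_width: 0.0615
gripper_force: 0.0
units [ 2.97  9.85 -0.14] spin 0.01
```

```bash
python3 -m handwheel '[{"grip":-0.4,"travel":[0.27,0.9,0],"spin":0},{"grip":-0.4,"travel":[0.27,0.9,0],"spin":0},{"grip":-0.4,"travel":[0.27,0.9,0],"spin":0},{"grip":-0.4,"travel":[0.27,0.9,0],"spin":0},{"grip":-0.4,"travel":[0.27,0.9,0],"spin":0},{"grip":-0.4,"travel":[0.27,0.9,0],"spin":0},{"grip":-0.4,"travel":[0.27,0.9,0],"spin":0},{"grip":-0.4,"travel":[0.27,0.9,0],"spin":0}]' >/dev/null
python3 -m handwheel '[{"grip":-0.4,"travel":[0.27,0.9,0],"spin":0},{"grip":-0.4,"travel":[0.27,0.9,0],"spin":0},{"grip":-0.4,"travel":[0.27,0.84,0],"spin":0},{"grip":-0.4,"travel":[0,0,0],"spin":0},{"grip":-0.4,"travel":[0,0,0],"spin":0}]'
python3 - <<'E'
from h import *
im=save('wrist','w7.png')[:,:,::-1];ct=cam('wrist');s=save('scene','s7.png')[:,:,::-1]
cv2.imwrite('pics/c7.png',cv2.hconcat([cv2.resize(im[80:300,100:460],(440,269)),cv2.resize(s[160:320,260:475],(360,269))]))
h=cv2.cvtColor(np.ascontiguousarray(im),cv2.COLOR_BGR2HSV)
m=((h[...,0]>90)&(h[...,0]<125)&(h[...,1]>90)&(h[...,2]>40)).astype(np.uint8);n,l,st,c=cv2.connectedComponentsWithStats(m)
for i in range(1,n):
    if st[i,4]>200:print(st[i],c[i].round(),ray('wrist',c[i],.028,ct).round(4))
E
python3 go.py .5725,-.0606,.0235,166.7
```

```text
time_s: 29.3
tcp_pos: [0.5713, -0.0601, 0.1245]
eef_rot: [-180.0, -0.0, 166.8]
contact_force: [0.2, -0.4, -0.4]
gripper_width: 0.0614
gripper_force: 0.0
[ 273  187   31   60 1636] [288. 215.] [ 0.5704 -0.0594  0.028 ]
[ 215  191   45   43 1490] [238. 211.] [ 0.5594 -0.0951  0.028 ]
units [-0.04  0.02  4.04] spin 0.01
```

View pics/c7.png

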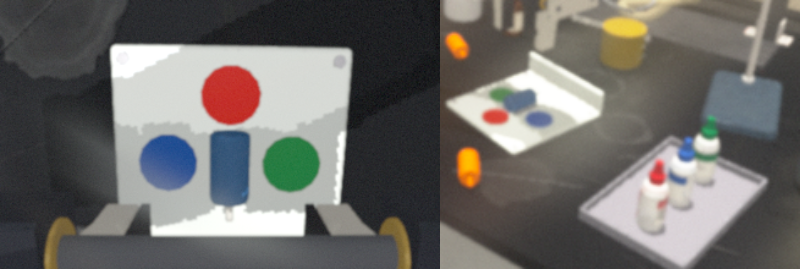

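All three bottles stand upright in the tray, and the stone is centred between the jaws (column 230, jaws at 137 and 318). Picking up the stone.

```bash
python3 -m handwheel '[{"grip":-0.4,"travel":[0,0,0.9],"spin":0},{"grip":-0.4,"travel":[0,0,0.9],"spin":0},{"grip":-0.4,"travel":[0,0,0.9],"spin":0},{"grip":-0.4,"travel":[0,0,0.9],"spin":0},{"grip":-0.4,"travel":[0,0,0.45],"spin":0},{"grip":0.2,"travel":[0,0,0],"spin":0},{"grip":0.4,"travel":[0,0,0],"spin":0},{"grip":0.7,"travel":[0,0,0],"spin":0}]'
python3 -m handwheel '[{"grip":0.7,"travel":[0,0,0],"spin":0},{"grip":0.7,"travel":[0,0,0],"spin":0},{"grip":0.7,"travel":[0,0,0],"spin":0},{"grip":0.7,"travel":[0,0,0],"spin":0}]'
python3 go.py .524,.166,.12,-163.25 .572,-.0606,.12,166.7
```

```text
time_s: 30.4
tcp_pos: [0.5724, -0.0605, 0.0245]
eef_rot: [180.0, 0.1, 166.7]
contact_force: [0.4, -0.2, 1.0]
gripper_width: 0.0365
gripper_force: 0.0
time_s: 30.9
tcp_pos: [0.5723, -0.0603, 0.0241]
eef_rot: [180.0, 0.1, 166.8]
contact_force: [-1.2, 2.8, 5.6]
gripper_width: 0.0249
gripper_force: 12.0
units [-0.76  9.23 -3.84] spin -6.0
units [-3.95 -8.38 -0.  ] spin 0.01
```

```bash
python3 -m handwheel '[{"grip":0.7,"travel":[0,0,-0.5],"spin":0},{"grip":0.7,"travel":[0,0,-0.9],"spin":0},{"grip":0.7,"travel":[0,0,-0.9],"spin":-0.5},{"grip":0.7,"travel":[0,0,-0.9],"spin":-0.9},{"grip":0.7,"travel":[0,0,-0.6],"spin":-0.9},{"grip":0.7,"travel":[0,0,0],"spin":-0.9},{"grip":0.7,"travel":[0,0,0],"spin":-0.9},{"grip":0.7,"travel":[0,0,0],"spin":-0.9}]' >/dev/null
python3 -m handwheel '[{"grip":0.7,"travel":[0,0,0],"spin":-0.9},{"grip":0.7,"travel":[0,0.5,0],"spin":-0.1},{"grip":0.7,"travel":[-0.1,0.9,0],"spin":0},{"grip":0.7,"travel":[-0.1,0.9,0],"spin":0},{"grip":0.7,"travel":[-0.1,0.9,0],"spin":0},{"grip":0.7,"travel":[-0.1,0.9,0],"spin":0},{"grip":0.7,"travel":[-0.1,0.9,0],"spin":0},{"grip":0.7,"travel":[-0.1,0.9,0],"spin":0}]' >/dev/null
python3 -m handwheel '[{"grip":0.7,"travel":[-0.1,0.9,0],"spin":0},{"grip":0.7,"travel":[0,0.9,0],"spin":0},{"grip":0.7,"travel":[0,0.9,0],"spin":0},{"grip":0.7,"travel":[0,0.6,0],"spin":0},{"grip":0.7,"travel":[0,0,0],"spin":0},{"grip":0.7,"travel":[0,0,0],"spin":0}]'
python3 - <<'E'
from h import *
im=save('wrist','w8.png')[:,:,::-1];ct=cam('wrist');s=save('scene','s8.png')[:,:,::-1]
cv2.imwrite('pics/c8.png',cv2.hconcat([cv2.resize(im[80:300,100:460],(440,269)),cv2.resize(s[150:270,160:320],(360,269))]))
h=cv2.cvtColor(np.ascontiguousarray(im),cv2.COLOR_BGR2HSV)
y=((h[...,0]>18)&(h[...,0]<38)&(h[...,1]>120)&(h[...,2]>60)).astype(np.uint8)
cn=max(cv2.findContours(y,0,2)[0],key=cv2.contourArea);print(cv2.boundingRect(cn),cv2.minAreaRect(cn))
print(proj('wrist',(.524,.166,.02),ct))
E
python3 go.py .524,.166,.0355,-163.25
```

```text
time_s: 33.65
tcp_pos: [0.5223, 0.1645, 0.1186]
eef_rot: [-180.0, -0.0, -163.3]
contact_force: [-0.1, 0.1, -0.4]
gripper_width: 0.0249
gripper_force: 12.0
(242, 145, 95, 105) ((289.0, 197.0), (104.0, 94.0), 90.0)
[288.33302174 218.73076814]
units [-0.08  0.05  3.32] spin -0.01
```

View pics/c8.png

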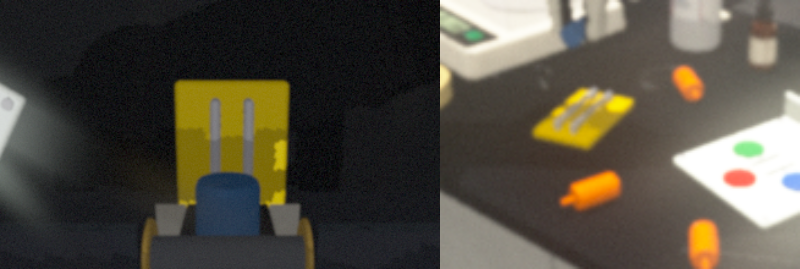

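The wrist crop shows the stone parallel to the rods (columns 215 and 249, middle 232) and centred within about 1 mm. Lowering and releasing.

```bash
python3 -m handwheel '[{"grip":0.7,"travel":[-0.04,0.05,0.8],"spin":0},{"grip":0.7,"travel":[-0.04,0.04,0.9],"spin":0},{"grip":0.7,"travel":[0,0,0.9],"spin":0},{"grip":0.7,"travel":[0,0,0.5],"spin":0},{"grip":0.7,"travel":[0,0,0.22],"spin":0},{"grip":0.7,"travel":[0,0,0],"spin":0},{"grip":0.7,"travel":[0,0,0],"spin":0}]'
python3 -m handwheel '[{"grip":0.4,"travel":[0,0,0],"spin":0},{"grip":0.3,"travel":[0,0,0],"spin":0},{"grip":0.1,"travel":[0,0,0],"spin":0},{"grip":-0.4,"travel":[0,0,0],"spin":0},{"grip":-0.4,"travel":[0,0,-0.4],"spin":0},{"grip":-0.4,"travel":[0,0,-0.9],"spin":0},{"grip":-0.4,"travel":[0,0,-0.9],"spin":0},{"grip":-0.4,"travel":[0,0,-0.9],"spin":0}]'
python3 -m handwheel '[{"grip":-0.4,"travel":[0.9,0,-0.9],"spin":0},{"grip":-0.4,"travel":[0.9,0,-0.9],"spin":0},{"grip":-0.4,"travel":[0.9,0,0],"spin":0},{"grip":-0.4,"travel":[0,0,0],"spin":0},{"grip":-0.4,"travel":[0,0,0],"spin":0}]'
python3 - <<'E'
from h import *
im=save('wrist','w9.png')[:,:,::-1];ct=cam('wrist');s=save('scene','s9.png')[:,:,::-1]
cv2.imwrite('pics/c9.png',cv2.hconcat([cv2.resize(im[80:300,100:460],(440,269)),cv2.resize(s[150:330,160:470],(360,269))]))
h=cv2.cvtColor(np.ascontiguousarray(im),cv2.COLOR_BGR2HSV)
m=((h[...,0]>90)&(h[...,0]<125)&(h[...,1]>90)&(h[...,2]>40)).astype(np.uint8);n,l,st,c=cv2.connectedComponentsWithStats(m)
for i in range(1,n):
    if st[i,4]>200:print(st[i],c[i].round(),ray('wrist',c[i],.036,ct).round(4))
E
python3 go.py .469,-.309,.14,166.7
```

```text
time_s: 34.62
tcp_pos: [0.5242, 0.1677, 0.0363]
eef_rot: [180.0, 0.1, -163.3]
contact_force: [-0.1, 0.0, -0.6]
gripper_width: 0.0245
gripper_force: 12.0
time_s: 35.62
tcp_pos: [0.5238, 0.1675, 0.1145]
eef_rot: [180.0, 0.0, -163.3]
contact_force: [-0.4, -0.5, -0.0]
gripper_width: 0.061
gripper_force: 0.0
time_s: 36.25
tcp_pos: [0.4595, 0.1483, 0.1587]
eef_rot: [180.0, 0.1, -163.2]
contact_force: [0.5, 1.2, -0.6]
gripper_width: 0.0614
gripper_force: 0.0
[  0 213  25  36 542] [ 12. 229.] [ 0.5455 -0.0739  0.036 ]
units [ -4.57 -17.71   0.73] spin 6.01
```

View pics/c9.png

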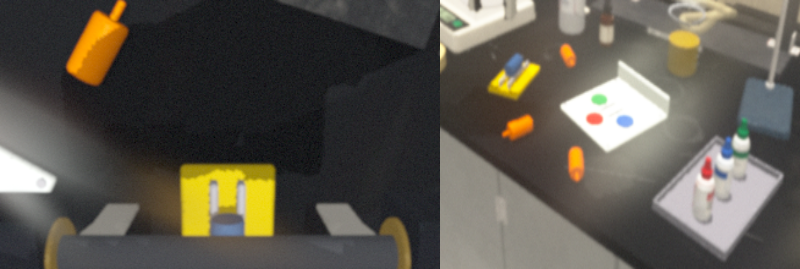

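The stone lies between the rods and all three bottles still stand in the tray. Next I'll go back for the green bottle and check the rack from the top camera on the way.

```bash
python3 -m handwheel '[{"grip":-0.4,"travel":[0,0,0],"spin":0.9},{"grip":-0.4,"travel":[0,0,0],"spin":0.9},{"grip":-0.4,"travel":[0,0,0],"spin":0.9},{"grip":-0.4,"travel":[0,0,0],"spin":0.9},{"grip":-0.4,"travel":[0,0,0],"spin":0.9},{"grip":-0.4,"travel":[0,0,0],"spin":0.9},{"grip":-0.4,"travel":[0,0,0],"spin":0.61},{"grip":-0.4,"travel":[-0.5,-0.9,0],"spin":0}]' >/dev/null
python3 -m handwheel '[{"grip":-0.4,"travel":[-0.5,-0.9,0],"spin":0},{"grip":-0.4,"travel":[-0.5,-0.9,0],"spin":0},{"grip":-0.4,"travel":[-0.5,-0.9,0],"spin":0},{"grip":-0.4,"travel":[-0.5,-0.9,0],"spin":0},{"grip":-0.4,"travel":[-0.5,-0.9,0],"spin":0},{"grip":-0.4,"travel":[-0.5,-0.9,0],"spin":0},{"grip":-0.4,"travel":[-0.5,-0.9,0],"spin":0},{"grip":-0.4,"travel":[-0.5,-0.9,0],"spin":0}]' >/dev/null
python3 -m handwheel '[{"grip":-0.4,"travel":[-0.5,-0.9,0],"spin":0},{"grip":-0.4,"travel":[-0.5,-0.9,0],"spin":0},{"grip":-0.4,"travel":[-0.5,-0.9,0],"spin":0},{"grip":-0.4,"travel":[-0.5,-0.9,0],"spin":0},{"grip":-0.4,"travel":[-0.5,-0.9,0],"spin":0},{"grip":-0.4,"travel":[-0.5,-0.9,0],"spin":0},{"grip":-0.4,"travel":[-0.5,-0.9,0],"spin":0},{"grip":-0.4,"travel":[-0.5,-0.9,0],"spin":0}]' >/dev/null
python3 -m handwheel '[{"grip":-0.4,"travel":[-0.5,-0.9,0],"spin":0},{"grip":-0.4,"travel":[-0.2,-0.7,0],"spin":0},{"grip":-0.4,"travel":[0,0,0],"spin":0},{"grip":-0.4,"travel":[0,0,0],"spin":0}]'
python3 - <<'E'
from h import *
im=save('top','t10.png')[:,:,::-1];ct=cam('top');x0,y0,x1,y1=130,180,190,260
h=cv2.cvtColor(np.ascontiguousarray(im),cv2.COLOR_BGR2HSV)
m=((h[...,0]>95)&(h[...,0]<130)&(h[...,1]>100)&(h[...,2]>60));q=np.argwhere(m[y0:y1,x0:x1])[:,::-1]+[x0,y0]
P=np.array([ray('top',p,.036,ct)[:2] for p in q]);P=P[np.linalg.norm(P-np.median(P,0),axis=1)<.035];u=np.linalg.svd(P-P.mean(0),full_matrices=False)[2][0];print('stone',len(P),P.mean(0),np.degrees(np.arctan2(u[1],u[0])))
w=save('wrist','w10.png')[:,:,::-1]
cv2.imwrite('pics/c10.png',cv2.hconcat([cv2.resize(w[80:300,100:460],(440,269)),cv2.resize(im[170:270,110:230],(323,269))]))
E
python3 go.py .5879,-.317,.0445,166.7
```

```text
time_s: 39.85
tcp_pos: [0.5854, -0.3159, 0.1577]
eef_rot: [180.0, -0.0, 166.7]
contact_force: [-0.1, 0.2, -0.2]
gripper_width: 0.0616
gripper_force: 0.0
stone 278 [0.52415603 0.16606439] -161.6358901270658
units [-0.11 -0.04  4.55] spin 0.0
```

View pics/c10.png

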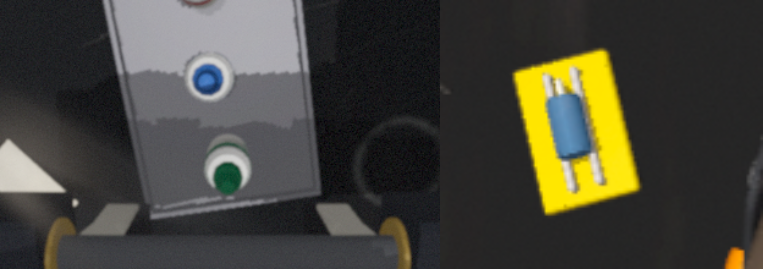

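The stone sits at (0.524, 0.166), on the rack's middle and parallel to the rods. Green is centred in the jaws at column 228, so I'll pick it up.

```bash
python3 -m handwheel '[{"grip":-0.4,"travel":[-0.11,-0.04,0.9],"spin":0},{"grip":-0.4,"travel":[0,0,0.9],"spin":0},{"grip":-0.4,"travel":[0,0,0.9],"spin":0},{"grip":-0.4,"travel":[0,0,0.9],"spin":0},{"grip":-0.4,"travel":[0,0,0.7],"spin":0},{"grip":-0.4,"travel":[0,0,0.22],"spin":0},{"grip":0.2,"travel":[0,0,0],"spin":0},{"grip":0.3,"travel":[0,0,0],"spin":0}]' >/dev/null
python3 -m handwheel '[{"grip":0.6,"travel":[0,0,0],"spin":0},{"grip":0.6,"travel":[0,0,0],"spin":0},{"grip":0.6,"travel":[0,0,0],"spin":0},{"grip":0.6,"travel":[0,0,0],"spin":0}]'
python3 go.py .582,-.0208,.18,166.7 .582,-.0208,.052,166.7
```

```text
time_s: 41.45
tcp_pos: [0.5884, -0.3178, 0.0455]
eef_rot: [-180.0, 0.0, 166.7]
contact_force: [-0.6, 0.8, 3.6]
gripper_width: 0.0282
gripper_force: 12.0
units [ 2.98 11.5  -5.38] spin -0.0
units [ 0.   -0.    5.12] spin -0.0
```

```bash
python3 -m handwheel '[{"grip":0.6,"travel":[0,0,-0.6],"spin":0},{"grip":0.6,"travel":[0,0,-0.9],"spin":0},{"grip":0.6,"travel":[0,0,-0.9],"spin":0},{"grip":0.6,"travel":[0,0,-0.9],"spin":0},{"grip":0.6,"travel":[0,0,-0.9],"spin":0},{"grip":0.6,"travel":[0,0,-0.9],"spin":0},{"grip":0.6,"travel":[0,0.5,-0.3],"spin":0},{"grip":0.6,"travel":[0.28,0.9,0],"spin":0}]' >/dev/null
python3 -m handwheel '[{"grip":0.6,"travel":[0.28,0.9,0],"spin":0},{"grip":0.6,"travel":[0.28,0.9,0],"spin":0},{"grip":0.6,"travel":[0.28,0.9,0],"spin":0},{"grip":0.6,"travel":[0.28,0.9,0],"spin":0},{"grip":0.6,"travel":[0.28,0.9,0],"spin":0},{"grip":0.6,"travel":[0.28,0.9,0],"spin":0},{"grip":0.6,"travel":[0.28,0.9,0],"spin":0},{"grip":0.6,"travel":[0.28,0.9,0],"spin":0}]' >/dev/null
python3 -m handwheel '[{"grip":0.6,"travel":[0.28,0.9,0],"spin":0},{"grip":0.6,"travel":[0.18,0.9,0],"spin":0},{"grip":0.6,"travel":[0,0.7,0],"spin":0},{"grip":0.6,"travel":[0,0.4,0],"spin":0},{"grip":0.6,"travel":[0,0,0],"spin":0},{"grip":0.6,"travel":[0,0,0],"spin":0}]'
python3 go.py .582,-.0208,.0535,166.7
```

```text
time_s: 44.2
tcp_pos: [0.5816, -0.0211, 0.1799]
eef_rot: [-180.0, -0.0, 166.7]
contact_force: [0.5, 0.1, 0.4]
gripper_width: 0.0283
gripper_force: 12.0
units [-0.01  0.02  5.05] spin -0.01
```

Placing green, then moving to the blue bottle's tray slot.

```bash
python3 -m handwheel '[{"grip":0.6,"travel":[0,0,0.9],"spin":0},{"grip":0.6,"travel":[0,0,0.9],"spin":0},{"grip":0.6,"travel":[0,0,0.9],"spin":0},{"grip":0.6,"travel":[0,0,0.9],"spin":0},{"grip":0.6,"travel":[0,0,0.9],"spin":0},{"grip":0.6,"travel":[0,0,0.4],"spin":0},{"grip":0.6,"travel":[0,0,0.16],"spin":0},{"grip":0.6,"travel":[0,0,0],"spin":0}]'
python3 -m handwheel '[{"grip":0.25,"travel":[0,0,0],"spin":0},{"grip":0.1,"travel":[0,0,0],"spin":0},{"grip":-0.4,"travel":[0,0,0],"spin":0},{"grip":-0.4,"travel":[0,0,0],"spin":0},{"grip":-0.4,"travel":[0,0,-0.5],"spin":0},{"grip":-0.4,"travel":[0,0,-0.9],"spin":0},{"grip":-0.4,"travel":[0,0,-0.9],"spin":0},{"grip":-0.4,"travel":[0,0,-0.9],"spin":0}]'
python3 go.py .5285,-.313,.135,166.7
```

```text
time_s: 45.2
tcp_pos: [0.582, -0.0209, 0.0539]
eef_rot: [180.0, 0.0, 166.7]
contact_force: [-0.1, 0.7, -0.1]
gripper_width: 0.0278
gripper_force: 12.0
time_s: 46.2
tcp_pos: [0.5819, -0.0208, 0.1353]
eef_rot: [180.0, 0.0, 166.7]
contact_force: [0.5, -0.2, 0.4]
gripper_width: 0.0611
gripper_force: 0.0
units [-6.100e-01 -1.187e+01  1.000e-02] spin -0.0
```

```bash
python3 -m handwheel '[{"grip":-0.4,"travel":[-0.05,-0.9,0],"spin":0},{"grip":-0.4,"travel":[-0.05,-0.9,0],"spin":0},{"grip":-0.4,"travel":[-0.05,-0.9,0],"spin":0},{"grip":-0.4,"travel":[-0.05,-0.9,0],"spin":0},{"grip":-0.4,"travel":[-0.05,-0.9,0],"spin":0},{"grip":-0.4,"travel":[-0.05,-0.9,0],"spin":0},{"grip":-0.4,"travel":[-0.05,-0.9,0],"spin":0},{"grip":-0.4,"travel":[-0.05,-0.9,0],"spin":0}]' >/dev/null
python3 -m handwheel '[{"grip":-0.4,"travel":[-0.05,-0.9,0],"spin":0},{"grip":-0.4,"travel":[-0.05,-0.9,0],"spin":0},{"grip":-0.4,"travel":[-0.05,-0.9,0],"spin":0},{"grip":-0.4,"travel":[-0.06,-0.9,0],"spin":0},{"grip":-0.4,"travel":[0,-0.7,0],"spin":0},{"grip":-0.4,"travel":[0,-0.37,0],"spin":0},{"grip":-0.4,"travel":[0,0,0],"spin":0},{"grip":-0.4,"travel":[0,0,0],"spin":0}]'
python3 go.py .5285,-.313,.0447,166.7
```

```text
time_s: 48.2
tcp_pos: [0.5283, -0.3127, 0.1336]
eef_rot: [180.0, -0.0, 166.7]
contact_force: [-0.5, 0.3, 1.0]
gripper_width: 0.0615
gripper_force: 0.0
units [-0.01 -0.01  3.55] spin 0.0
```

```bash
python3 -m handwheel '[{"grip":-0.4,"travel":[0,0,0.9],"spin":0},{"grip":-0.4,"travel":[0,0,0.9],"spin":0},{"grip":-0.4,"travel":[0,0,0.9],"spin":0},{"grip":-0.4,"travel":[0,0,0.6],"spin":0},{"grip":-0.4,"travel":[0,0,0.25],"spin":0},{"grip":0.2,"travel":[0,0,0],"spin":0},{"grip":0.3,"travel":[0,0,0],"spin":0},{"grip":0.6,"travel":[0,0,0],"spin":0}]' >/dev/null
python3 -m handwheel '[{"grip":0.6,"travel":[0,0,0],"spin":0},{"grip":0.6,"travel":[0,0,0],"spin":0},{"grip":0.6,"travel":[0,0,0],"spin":0},{"grip":0.6,"travel":[0,0,0],"spin":0}]'
python3 -m handwheel '[{"grip":0.6,"travel":[0,0,-0.6],"spin":0},{"grip":0.6,"travel":[0,0,-0.9],"spin":0},{"grip":0.6,"travel":[0,0,-0.9],"spin":0},{"grip":0.6,"travel":[0,0,-0.9],"spin":0},{"grip":0.6,"travel":[0,0,-0.9],"spin":0},{"grip":0.6,"travel":[0,0,-0.9],"spin":0},{"grip":0.6,"travel":[0,0,-0.3],"spin":0},{"grip":0.6,"travel":[0,0,0],"spin":0}]'
python3 go.py .5634,-.0996,.18,166.7
```

```text
time_s: 49.7
tcp_pos: [0.5286, -0.3132, 0.0452]
eef_rot: [-180.0, 0.0, 166.7]
contact_force: [0.2, -0.2, 4.5]
gripper_width: 0.028
gripper_force: 12.0
time_s: 50.7
tcp_pos: [0.5283, -0.313, 0.1801]
eef_rot: [180.0, 0.0, 166.7]
contact_force: [-0.3, 0.6, -0.2]
gripper_width: 0.0281
gripper_force: 12.0
units [0.6  8.63 0.  ] spin -0.0
```

```bash
python3 -m handwheel '[{"grip":0.6,"travel":[0,0.5,0],"spin":0},{"grip":0.6,"travel":[0.1,0.9,0],"spin":0},{"grip":0.6,"travel":[0.1,0.9,0],"spin":0},{"grip":0.6,"travel":[0.1,0.9,0],"spin":0},{"grip":0.6,"travel":[0.1,0.9,0],"spin":0},{"grip":0.6,"travel":[0.1,0.9,0],"spin":0},{"grip":0.6,"travel":[0.1,0.9,0],"spin":0},{"grip":0.6,"travel":[0,0.9,0],"spin":0}]' >/dev/null
python3 -m handwheel '[{"grip":0.6,"travel":[0,0.9,0],"spin":0},{"grip":0.6,"travel":[0,0.6,0],"spin":0},{"grip":0.6,"travel":[0,0.33,0],"spin":0},{"grip":0.6,"travel":[0,0,0],"spin":0},{"grip":0.6,"travel":[0,0,0],"spin":0}]'
python3 - <<'E'
from h import *
w=save('wrist','w11.png')[:,:,::-1];s=save('scene','s11.png')[:,:,::-1]
cv2.imwrite('pics/c11.png',cv2.hconcat([cv2.resize(w[80:300,100:460],(440,269)),cv2.resize(s[150:330,160:470],(360,269))]))
E
python3 go.py .5634,-.0996,.0533,166.7
```

```text
time_s: 52.32
tcp_pos: [0.5632, -0.1, 0.1797]
eef_rot: [-180.0, -0.0, 166.7]
contact_force: [0.3, -0.2, 0.4]
gripper_width: 0.0278
gripper_force: 12.0
units [-0.    0.03  5.06] spin -0.01
```

View pics/c11.png

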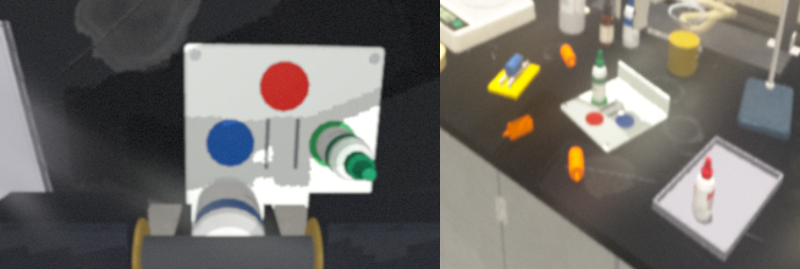

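The green bottle stands upright on its disc, red still stands in the tray, and the stone is on the rack. Placing blue and returning for red.

```bash
python3 -m handwheel '[{"grip":0.6,"travel":[0,0,0.9],"spin":0},{"grip":0.6,"travel":[0,0,0.9],"spin":0},{"grip":0.6,"travel":[0,0,0.9],"spin":0},{"grip":0.6,"travel":[0,0,0.9],"spin":0},{"grip":0.6,"travel":[0,0,0.9],"spin":0},{"grip":0.6,"travel":[0,0,0.4],"spin":0},{"grip":0.6,"travel":[0,0,0.16],"spin":0},{"grip":0.6,"travel":[0,0,0],"spin":0}]'
python3 -m handwheel '[{"grip":0.25,"travel":[0,0,0],"spin":0},{"grip":0.1,"travel":[0,0,0],"spin":0},{"grip":-0.4,"travel":[0,0,0],"spin":0},{"grip":-0.4,"travel":[0,0,0],"spin":0},{"grip":-0.4,"travel":[0,0,-0.5],"spin":0},{"grip":-0.4,"travel":[0,0,-0.9],"spin":0},{"grip":-0.4,"travel":[0,0,-0.9],"spin":0},{"grip":-0.4,"travel":[0,0,-0.9],"spin":0}]'
python3 go.py .469,-.3087,.135,166.7
```

```text
time_s: 53.42
tcp_pos: [0.5636, -0.0998, 0.0537]
eef_rot: [180.0, 0.0, 166.7]
contact_force: [1.1, -0.3, -0.4]
gripper_width: 0.0281
gripper_force: 12.0
time_s: 54.42
tcp_pos: [0.5635, -0.0997, 0.135]
eef_rot: [180.0, 0.0, 166.7]
contact_force: [0.0, 0.2, -0.4]
gripper_width: 0.0616
gripper_force: 0.0
units [ 1.75 -9.01 -0.  ] spin -0.0
```

```bash
python3 -m handwheel '[{"grip":-0.4,"travel":[0.18,-0.9,0],"spin":0},{"grip":-0.4,"travel":[0.18,-0.9,0],"spin":0},{"grip":-0.4,"travel":[0.18,-0.9,0],"spin":0},{"grip":-0.4,"travel":[0.18,-0.9,0],"spin":0},{"grip":-0.4,"travel":[0.18,-0.9,0],"spin":0},{"grip":-0.4,"travel":[0.18,-0.9,0],"spin":0},{"grip":-0.4,"travel":[0.18,-0.9,0],"spin":0},{"grip":-0.4,"travel":[0.18,-0.9,0],"spin":0}]' >/dev/null
python3 -m handwheel '[{"grip":-0.4,"travel":[0.18,-0.9,0],"spin":0},{"grip":-0.4,"travel":[0.13,-0.91,0],"spin":0},{"grip":-0.4,"travel":[0,0,0],"spin":0},{"grip":-0.4,"travel":[0,0,0],"spin":0}]'
python3 -m handwheel '[{"grip":-0.4,"travel":[0,0,0.9],"spin":0},{"grip":-0.4,"travel":[0,0,0.9],"spin":0},{"grip":-0.4,"travel":[0,0,0.9],"spin":0},{"grip":-0.4,"travel":[0,0,0.6],"spin":0},{"grip":-0.4,"travel":[0,0,0.28],"spin":0},{"grip":0.2,"travel":[0,0,0],"spin":0},{"grip":0.3,"travel":[0,0,0],"spin":0},{"grip":0.6,"travel":[0,0,0],"spin":0}]'
python3 -m handwheel '[{"grip":0.6,"travel":[0,0,0],"spin":0},{"grip":0.6,"travel":[0,0,0],"spin":0},{"grip":0.6,"travel":[0,0,0],"spin":0},{"grip":0.6,"travel":[0,0,0],"spin":0}]'
python3 -m handwheel '[{"grip":0.6,"travel":[0,0,-0.6],"spin":0},{"grip":0.6,"travel":[0,0,-0.9],"spin":0},{"grip":0.6,"travel":[0,0,-0.9],"spin":0},{"grip":0.6,"travel":[0,0,-0.9],"spin":0},{"grip":0.6,"travel":[0,0,-0.9],"spin":0},{"grip":0.6,"travel":[0,0,-0.9],"spin":0},{"grip":0.6,"travel":[0,0,-0.3],"spin":0},{"grip":0.6,"travel":[0,0,0],"spin":0}]'
python3 go.py .5296,-.0511,.18,166.7
```

```text
time_s: 55.92
tcp_pos: [0.468, -0.3091, 0.1328]
eef_rot: [180.0, -0.1, 166.6]
contact_force: [0.6, -0.4, -0.0]
gripper_width: 0.0612
gripper_force: 0.0
time_s: 56.92
tcp_pos: [0.4694, -0.3089, 0.0445]
eef_rot: [-180.0, 0.1, 166.7]
contact_force: [0.2, -1.3, 1.2]
gripper_width: 0.0367
gripper_force: 0.0
time_s: 57.42
tcp_pos: [0.4692, -0.3089, 0.0441]
eef_rot: [-180.0, 0.0, 166.7]
contact_force: [0.1, 1.1, 4.2]
gripper_width: 0.0284
gripper_force: 12.0
time_s: 58.42
tcp_pos: [0.4689, -0.3087, 0.1792]
eef_rot: [180.0, 0.0, 166.7]
contact_force: [-0.2, 0.3, -0.4]
gripper_width: 0.0284
gripper_force: 11.9
units [ 1.000e-02  1.059e+01 -3.000e-02] spin -0.0
```

```bash
python3 -m handwheel '[{"grip":0.6,"travel":[0,0.5,0],"spin":0},{"grip":0.6,"travel":[0,0.9,0],"spin":0},{"grip":0.6,"travel":[0,0.9,0],"spin":0},{"grip":0.6,"travel":[0,0.9,0],"spin":0},{"grip":0.6,"travel":[0,0.9,0],"spin":0},{"grip":0.6,"travel":[0,0.9,0],"spin":0},{"grip":0.6,"travel":[0,0.9,0],"spin":0},{"grip":0.6,"travel":[0,0.9,0],"spin":0}]' >/dev/null
python3 -m handwheel '[{"grip":0.6,"travel":[0,0.9,0],"spin":0},{"grip":0.6,"travel":[0,0.9,0],"spin":0},{"grip":0.6,"travel":[0,0.9,0],"spin":0},{"grip":0.6,"travel":[0,0.7,0],"spin":0},{"grip":0.6,"travel":[0,0.39,0],"spin":0},{"grip":0.6,"travel":[0,0,0],"spin":0},{"grip":0.6,"travel":[0,0,0],"spin":0}]'
python3 go.py .5296,-.0511,.0522,166.7
```

```text
time_s: 60.3
tcp_pos: [0.5297, -0.0515, 0.1787]
eef_rot: [-180.0, -0.0, 166.7]
contact_force: [0.0, 0.0, -0.7]
gripper_width: 0.0282
gripper_force: 11.9
units [0.01 0.02 5.06] spin -0.0
```

```bash
python3 -m handwheel '[{"grip":0.6,"travel":[0,0,0.9],"spin":0},{"grip":0.6,"travel":[0,0,0.9],"spin":0},{"grip":0.6,"travel":[0,0,0.9],"spin":0},{"grip":0.6,"travel":[0,0,0.9],"spin":0},{"grip":0.6,"travel":[0,0,0.9],"spin":0},{"grip":0.6,"travel":[0,0,0.4],"spin":0},{"grip":0.6,"travel":[0,0,0.17],"spin":0},{"grip":0.6,"travel":[0,0,0],"spin":0}]'
python3 -m handwheel '[{"grip":0.25,"travel":[0,0,0],"spin":0},{"grip":0.1,"travel":[0,0,0],"spin":0},{"grip":-0.4,"travel":[0,0,0],"spin":0},{"grip":-0.4,"travel":[0,0,0],"spin":0},{"grip":-0.4,"travel":[0,0,-0.5],"spin":0},{"grip":-0.4,"travel":[0,0,-0.9],"spin":0},{"grip":-0.4,"travel":[0,0,-0.9],"spin":0},{"grip":-0.4,"travel":[0,0,-0.9],"spin":0}]'
python3 -m handwheel '[{"grip":-0.4,"travel":[0,0,-0.9],"spin":0},{"grip":-0.4,"travel":[0,-0.9,-0.9],"spin":0},{"grip":-0.4,"travel":[0,-0.9,-0.9],"spin":0},{"grip":-0.4,"travel":[0,-0.9,-0.9],"spin":0},{"grip":-0.4,"travel":[0,-0.9,0],"spin":0},{"grip":-0.4,"travel":[0,-0.9,0],"spin":0},{"grip":-0.4,"travel":[0,-0.9,0],"spin":0},{"grip":-0.4,"travel":[0,-0.9,0],"spin":0}]'
python3 - <<'E'
from h import *
w=save('top','t12.png')[:,:,::-1];s=save('scene','s12.png')[:,:,::-1]
cv2.imwrite('pics/c12.png',cv2.hconcat([cv2.resize(w[140:270,130:340],(450,279)),cv2.resize(s[150:300,190:380],(350,279))]))
E
```

```text
time_s: 61.3
tcp_pos: [0.5301, -0.0513, 0.0524]
eef_rot: [180.0, 0.0, 166.7]
contact_force: [0.2, 0.4, 0.2]
gripper_width: 0.0283
gripper_force: 11.9
time_s: 62.3
tcp_pos: [0.53, -0.0512, 0.1337]
eef_rot: [180.0, 0.0, 166.7]
contact_force: [0.1, 0.5, -0.8]
gripper_width: 0.0614
gripper_force: 0.0
time_s: 63.3
tcp_pos: [0.4933, -0.2051, 0.2231]
eef_rot: [180.0, 0.1, 166.7]
contact_force: [0.2, 0.8, -0.3]
gripper_width: 0.0611
gripper_force: 0.0
```

View pics/c12.png

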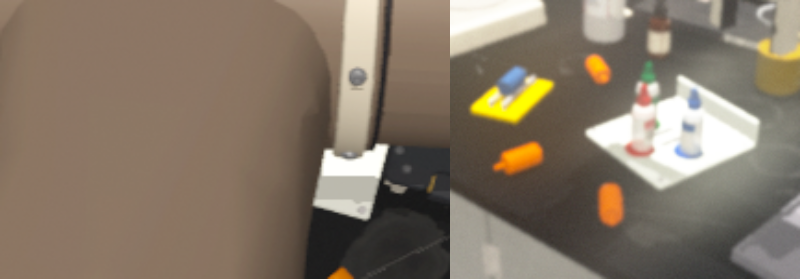

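The scene view shows all three bottles upright on their own discs, the stone on the rack, and the gripper well clear. Handing in.

```bash
python3 -m handwheel '[{"grip":-0.4,"travel":[0,0,0],"spin":0},{"grip":-0.4,"travel":[0,0,0],"spin":0},{"grip":-0.4,"travel":[0,0,0],"spin":0}]' >/dev/null; python3 -c "from plant import close_job; print(close_job())"
```

```text
the job is handed in; nothing more can be done
None
```

The job is handed in after about 64 s of the 131 s allowed: the stone lies on the rack's middle and all three bottles stand upright on their own discs; the final picture shows this, but the judge's verdict wasn't returned.

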